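Change a conservation bench over from retouching to ultraviolet examination

TASK

Get the bench ready for looking at the terracotta fragments under the ultraviolet lamp: swing the lamp stand's folded leg out until it clicks home in its end detent, put every metal colour tin from the blue plate into the compartment of the wooden box and slide the box's cover fully shut, lay every fragment from the grey pad on the plate, apart from one another, and last of all swing the lamp over the middle of the plate. Leave the lamp arm parked until the leg is locked, the tins are shut away and the fragments are laid out, or the stand could tip and the colours would be exposed. Leave the other things on the bench where they are.

Things in the scene. Friction and masses are not known exactly. Their poses are not given: they have to be found in the camera images.
- stand: low three-legged lamp stand, fixed to the bench: round aluminium hub 112 mm wide and 28 mm high, steel column 18 mm thick and 185 mm high, two flat steel legs standing out for good (130 mm to their foot screws, black knobs 22 mm wide up to 52 mm high). Origin at the foot of the column, on its axis, which is also the axis of the folding leg and of the lamp arm; z up; the x axis points roughly to the plate, the two fixed legs point 60 and 180 deg counter-clockwise of it.
- leg (a joint): the third, folding leg: angle about the column in rad, growing clockwise from above. 0 to 0.4: folded beside a fixed leg; end stop 1.70. Turns lightly; from 1.45 a spring pin rides up a ridge on the hub (up to 0.7 N m, 5 N at the knob), crest at 1.58, and drops in behind: seated it reads about 1.70 and stays. Let go before the crest it springs back; left near it (1.54 to 1.62) it may stick, unseated.
- leg_knob (a point): middle of the black foot-screw knob on the end of the folding leg, 130 mm from the column axis: upright cylinder 22 mm wide, from 12 mm below this point (top of the flat leg, 43 mm above the bench) to 12 mm above it. It can be pinched from above and led round; the knob does not turn the leg's angle by itself.
- lamp_arm (a joint): angle of the lamp arm about the column in rad, growing counter-clockwise from above: 0 to 0.12 parked to the side; the lamp is over the plate at about 2.27; end stop at 2.62. Stays where it is left (friction 0.18 N m, under 1 N at the knob).
- lamp_knob (a point): middle of the black knob on top of the lamp head, 230 mm from the column axis: upright cylinder 22 mm wide, 172 to 207 mm above the bench, this point 190 mm above it, straight over the centre of the lamp. The round black lamp head below is 76 mm wide, 118 to 154 mm above the bench; the arm is a tube 14 mm thick at 165 mm.
- plate: dark blue examination plate, 150 (x) x 210 (y) x 5 mm, fixed to the bench; origin at the centre of its underside, z up. Its centre is about 230 mm from the column.
- box_in (a point): centre of the compartment's floor in the fixed wooden retouching box, 6 mm above the bench, axes along the box. The box is 320 (x) x 122 (y) mm, its side walls 46 mm high with rails up to 56 mm; the half towards its -x end is this open compartment, 148 (x) x 106 (y) mm inside and 40 mm deep, the half towards +x a solid deck on which the palette cover is parked. The 12 mm of the compartment nearest the deck can be under the parked cover.
- cover (a joint): how far the flat palette cover (152 x 110 x 5 mm plywood, top 51 mm above the bench) is from shut, in m: 0 is fully shut over the compartment, 0.140 to 0.150 parked on the deck; it slides along the box's x axis (shut = towards -x), friction about 1.2 N.
- cover_knob (a point): middle of the round wooden knob in the centre of the cover: 20 mm wide, 52 to 74 mm above the bench, this point 63 mm above it.
- pad: grey foam pad 130 (x) x 250 (y) x 8 mm, fixed, on which the fragments lie. Origin at the centre of its underside.
- tin1: flat round closed colour tin of bare metal, 38 mm across and 18 mm high, starting on the plate; origin at the centre of its underside. Two or three of these tins are there; None if absent.
- tin2: flat round closed colour tin of bare metal, 38 mm across and 18 mm high, starting on the plate; origin at the centre of its underside. Two or three of these tins are there; None if absent.
- tin3: flat round closed colour tin of bare metal, 38 mm across and 18 mm high, starting on the plate; origin at the centre of its underside. Two or three of these tins are there; None if absent.
- frag_foot: terracotta fragment, the foot of a statuette: sole 52 (x) x 30 (y) x 22 mm with an ankle stump 24 mm wide at x = -13 mm, up to 41 mm high. Origin at the centre of its underside. Two or three of the fragments are there; None if absent.
- frag_hand: terracotta fragment, a small hand, 54 (x) x 32 (y) mm: back of the hand 36 mm long and 20 mm high centred at x = -9 mm, lower fingers towards +x. Origin at the centre of its underside. None if absent.
- frag_hem: terracotta fragment of drapery, a ridged block 50 (x) x 34 (y) x 24 mm. Origin at the centre of its underside. None if absent.
- dish: bystander: round glass dish 90 mm across, 13 mm high, with dark paint.
- dropper: bystander: small amber bottle 30 mm across, 60 mm high.
- brush: bystander: brush 170 mm long lying flat.
- torch: bystander: black torch 142 mm long lying flat.
- swabs: bystander: glass jar 64 mm across, 85 mm high.
- brushcup: bystander: white cup of brushes 72 mm across, brushes up to about 250 mm high.
- spatula: bystander: spatula 190 mm long lying flat.
- tape: bystander: roll of tape 72 mm across, 19 mm high.

How it is judged:
On the way, in this order (a step that is already met when the one before it is completed fails the run):
1. with the lamp still parked: leg seated in its detent, all tins in the box and the cover shut, all fragments on the plate and apart (value of joint leg above 1.65 rad and value of joint cover below 0.006 m and x of tin1 in the frame of box_in between -0.078 and 0.078 m and y of tin1 in the frame of box_in between -0.055 and 0.055 m and z of tin1 in the frame of box_in between -0.006 and 0.035 m and x of tin2 in the frame of box_in between -0.078 and 0.078 m and y of tin2 in the frame of box_in between -0.055 and 0.055 m and z of tin2 in the frame of box_in between -0.006 and 0.035 m and x of tin3 in the frame of box_in between -0.078 and 0.078 m and y of tin3 in the frame of box_in between -0.055 and 0.055 m and z of tin3 in the frame of box_in between -0.006 and 0.035 m and x of frag_foot in the frame of plate between -0.066 and 0.066 m and y of frag_foot in the frame of plate between -0.096 and 0.096 m and contact force between each of frag_foot, frag_hand, frag_hem and plate above 0.05 N and linear speed of each of frag_foot, frag_hand, frag_hem below 0.02 m/s and x of frag_hand in the frame of plate between -0.066 and 0.066 m and y of frag_hand in the frame of plate between -0.096 and 0.096 m and x of frag_hem in the frame of plate between -0.066 and 0.066 m and y of frag_hem in the frame of plate between -0.096 and 0.096 m and contact force between frag_foot and frag_hand below 0.02 N and contact force between each of frag_foot, frag_hand and frag_hem below 0.02 N and value of joint lamp_arm below 0.6 rad), for 0.2 s.
2. the lamp is over the middle of the plate (horizontal distance between lamp_knob and plate below 0.035 m), for 0.2 s.
At the end, for the whole second after the job is handed in: Leg over 1.65 rad; every tin inside the compartment, cover within 6 mm of shut; every fragment resting on the plate, its origin 9 mm or more inside the edges, at rest, touching no other fragment; lamp centre within 35 mm of the plate centre seen from above, arm still (value of joint leg above 1.65 rad and value of joint cover below 0.006 m and x of tin1 in the frame of box_in between -0.078 and 0.078 m and y of tin1 in the frame of box_in between -0.055 and 0.055 m and z of tin1 in the frame of box_in between -0.006 and 0.035 m and x of tin2 in the frame of box_in between -0.078 and 0.078 m and y of tin2 in the frame of box_in between -0.055 and 0.055 m and z of tin2 in the frame of box_in between -0.006 and 0.035 m and x of tin3 in the frame of box_in between -0.078 and 0.078 m and y of tin3 in the frame of box_in between -0.055 and 0.055 m and z of tin3 in the frame of box_in between -0.006 and 0.035 m and x of frag_foot in the frame of plate between -0.066 and 0.066 m and y of frag_foot in the frame of plate between -0.096 and 0.096 m and contact force between each of frag_foot, frag_hand, frag_hem and plate above 0.05 N and linear speed of each of frag_foot, frag_hand, frag_hem below 0.02 m/s and x of frag_hand in the frame of plate between -0.066 and 0.066 m and y of frag_hand in the frame of plate between -0.096 and 0.096 m and x of frag_hem in the frame of plate between -0.066 and 0.066 m and y of frag_hem in the frame of plate between -0.096 and 0.096 m and contact force between frag_foot and frag_hand below 0.02 N and contact force between each of frag_foot, frag_hand and frag_hem below 0.02 N and horizontal distance between lamp_knob and plate below 0.035 m and velocity of joint lamp_arm between -0.05 and 0.05 rad/s).
It fails at once if the lamp arm is swung off its parking place (beyond 0.6 rad) while the leg is not locked (value of joint lamp_arm above 0.6 rad and value of joint leg below 1.6 rad).
It fails at once if the lamp arm is swung off its parking place (beyond 0.6 rad) while the cover is not shut (value of joint lamp_arm above 0.6 rad and value of joint cover above 0.012 m).
It fails at once if a bystander is pushed more than 5 cm from its place (distance of any of dish, dropper, brush, torch, swabs, brushcup, spatula, tape from where it was at the start of the episode above 0.05 m).
Of tin1, tin2, tin3 only 2 to 3 are there at a start; the rules pass over those that are not, and their reading is None.
Of frag_foot, frag_hand, frag_hem only 2 to 3 are there at a start; the rules pass over those that are not, and their reading is None.
At some moment in a run one of frag_foot, frag_hand, frag_hem, tin1, tin2, tin3 may be knocked a few centimetres aside while the robot is not near it.
Once in a run the grip may slacken for a moment while it holds something.
It also fails if it takes over 210 s, if anything falls off the work surface, if the arm or the gripper's body presses on something with over 40 N, if the wrist force passes 120 N, or if a joint passes its speed limit or range.

ROBOT

A 6-joint arm with a two-finger parallel gripper is mounted at the origin on the work surface. World frame = base frame: x ahead of the robot, y to its left, z up, the work surface at z = 0. Lengths are in m, angles in rad, forces in N, time in s.
With the tool pointing down it reaches from about 0.325 to 0.775 m from the base axis. Payload 9.3 kg.
Tool frame: the origin (TCP) lies at the very end of the fingers, on their centre line; the grasp point (between the pads) lies grip_depth behind it (grip_depth is the distance from the TCP to the grasp point, in m); z points along the fingers, y is the line along which they close (so a half turn about z gives the same grasp; the last joint's range is limited). The gripper opens to 85 mm and grips with 20 to 120 N. Pads are 22 mm wide; open, the fingers measure 114 mm over their backs; the gripper's body (76 mm by 85 mm) begins 54 mm behind the grasp point. The pads swing forward as they close: fully open they stand 13 mm farther back than shut.
Start: joints at [-1.284, 0.259, 0.021, 1.334, 0, 1.418], TCP at [0.234, -0.498, 0.231] pointing down, gripper open.
Joint ranges: [-3.04, 3.04], [-0.91, 1.82], [-1.04, 1.36], [-1.92, 1.95], [-1.52, 1.45], [-3.14, 3.14]. Speed limits (rad/s): [2.22, 2.22, 2.79, 3.14, 3.14, 3.14].

INTERFACE

Orientations are given as a 3x3 rotation matrix whose columns are the frame's x, y, z axes.
In Python, from bench import read_state, grab_frame, finish_job, grip_depth gives the robot as it stands.
- The arm moves only by the tool step_arm, never from a script. Its argument "series" is a list of rows, each a list of 2 entries, a list of its own where there are three numbers: the shift along the tool's x, y, z in mm, then the turn, a rotation vector about the tool's x, y, z in rad. A call has 1 to 12 rows; each row shifts and turns the commanded pose from where the row before left it, along the tool's axes as they then stand; what a row does not reach is not made up. A row lasts 1/12 s, in which the tool goes at most 41.7 mm and 7.16 degrees, less where a joint would pass 70% of its speed; a pose out of reach is approached as far as the arm can. A call is refused whole if a number of a shift passes 41.7 or a number of a turn 0.125, either way. A call with a gripper value outside its range is refused whole. "jaw" is the gripper command: -1 is fully open, 1 is shut, values between are in proportion, set as the call begins (left out, the last holds). The fingers move at their own pace and stop on an object; "force" is the grip in N (left out, the last holds). Time passes only in rows, so rows that do not move let the fingers close. It gives the time, the measured TCP pose, the force, the opening and the grip force at its end, in the units of the state.
- read_state(): the state, without advancing time (a new reading comes with each control period).
- grab_frame(name): name is "scene" or "side" or "wrist"; returns a dict with "image" (480x640x3 uint8, blue, green, red), "vertical_fov" (degrees; the focal length in pixels is half the picture's height over the tangent of half this angle, whatever the lens; pixels are square), "cx", "cy" (the principal point, pixels), "R" (3x3) and "t" (3): a world point X has camera coordinates R X + t. Camera axes: x right, y down, z forward; pixel columns grow to the right and rows downward; lengths in m; the calibration is good to about 2 mm. The wrist camera is an equidistant fisheye: a pixel r from the principal point sees the ray r / f radians off the axis. A picture is of the moment at which its call begins. There is no depth.
- finish_job(): hands the job in; it is judged then, once.
The state is a dict: "time": time; "qpos": joint angles; "dq": joint speeds; "effort": joint torques, N m; "eef_pos": TCP position; "orientation": TCP orientation; "wrist_force": force on the tool from outside, world axes, zero at the start; "torque": the same for the moment, N m; "gripper_width": finger opening in m; "grasp_force": force on a finger pad.
Only numpy, scipy, OpenCV 4.12 (cv2) and the standard library are available. Lean on these libraries where they do the work, as an engineer would, in place of code of your own. Each camera call takes 0.05 s, during which the arm holds its last target. There are 200 camera calls.

## Working session

There is one attempt and no reset: what is moved stays moved. The work goes in short steps, Python scripts to look and compute and a tool call to move; the robot and the scene stay as the last step left them, time stands still between calls to the robot, and variables do not carry over. Pictures are saved under pics/ and viewed, at most 18 in all, crops included, and the job is handed in when it is done.

Besides the shell and the picture viewer there is one more tool, called after "Call:" by a JSON object that holds its "fn" and its "kwargs", one argument or row to a line. step_arm: Moves the arm, as the interface text tells. Its arguments: {"type":"object","properties":{"series":{"type":"array"},"jaw":{"type":"number"},"force":{"type":"number"}},"required":["series"]}

```bash
ls; mkdir -p pics
python3 - <<'E'
from bench import *
import cv2
s=read_state();print({k:(v.round(3).tolist() if hasattr(v,'round') and not isinstance(v,float) else v) for k,v in s.items()});print(grip_depth)
for n in("scene","side","wrist"):
    f=grab_frame(n);cv2.imwrite(f"pics/{n}0.png",f["image"]);print(n,f["vertical_fov"],f["cx"],f["cy"],f["R"],f["t"])
E
```

```text
pics
{'time': 0.0, 'qpos': [-1.284, 0.259, 0.021, 1.334, -0.0, 1.418], 'dq': [-0.001, -0.0, 0.001, -0.0, 0.0, -0.0], 'effort': [-0.0, -55.564, 34.452, 0.014, -0.0, -0.0], 'eef_pos': [0.234, -0.497, 0.231], 'orientation': [[0.905, 0.426, -0.0], [0.426, -0.905, 0.001], [0.0, -0.001, -1.0]], 'wrist_force': [-0.973, -0.1, -0.199], 'torque': [0.009, 0.005, 0.049], 'grasp_force': 0.0, 'gripper_width': 0.08574734389032079}
0.0187
scene 45.97762505139173 325.7791905604835 231.57287341568087 [[ 0.09557637  0.99531861  0.0143536 ]
 [ 0.63911841 -0.05030428 -0.76746149]
 [-0.76314666  0.08252483 -0.64093434]] [-0.04263064 -0.22580555  1.96640337]
side 46.415138290501304 323.0891930479127 240.98910712509175 [[-0.98448655 -0.17451298 -0.01820565]
 [-0.105277    0.67051626 -0.73438729]
 [ 0.1403673  -0.72107778 -0.67848645]] [0.5182051  0.15197728 1.34294048]
wrist 65.70646984690485 319.3874511353725 233.32442185937825 [[ 0.42525187 -0.90507283 -0.00200545]
 [-0.86233634 -0.40584284  0.30276663]
 [-0.27483975 -0.1270227  -0.95306261]] [-0.54851771 -0.03938476  0.38100974]
```

View pics/scene0.png

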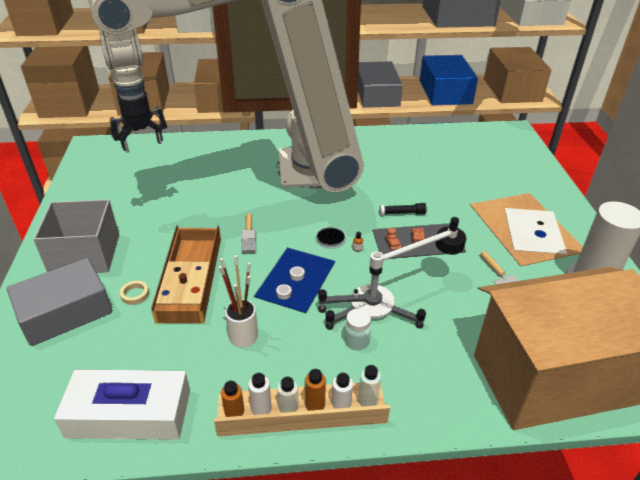

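View pics/side0.png

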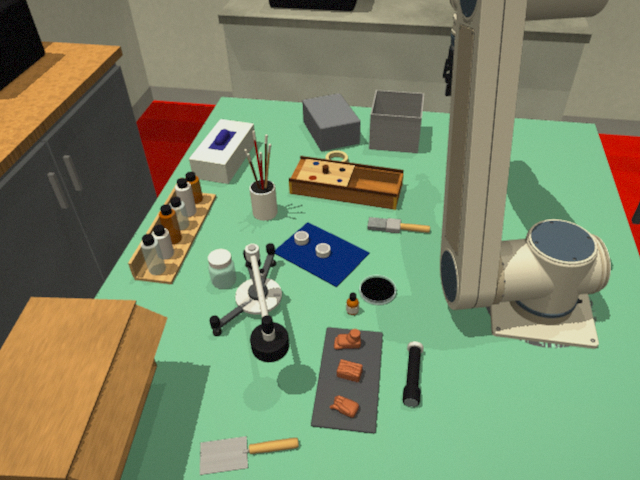

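```bash
python3 - <<'E'
import cv2
a=cv2.imread("pics/scene0.png");b=cv2.imread("pics/side0.png")
cv2.imwrite("pics/c1.png",cv2.resize(a[205:345,240:480],None,fx=3.333,fy=3.333,interpolation=cv2.INTER_CUBIC))
cv2.imwrite("pics/c2.png",cv2.resize(b[220:440,190:400],None,fx=2.7,fy=2.7,interpolation=cv2.INTER_CUBIC))
E
cat > h.py <<'E'
import numpy as np, cv2
from bench import *
def foc(f): return 240/np.tan(np.radians(f["vertical_fov"])/2)
def ray(f,u,v,wrist=False):
    F=foc(f); d=np.array([(u-f["cx"])/F,(v-f["cy"])/F])
    if wrist:
        r=np.hypot(*d); c=np.r_[d/max(r,1e-9)*np.sin(r),np.cos(r)]
    else: c=np.r_[d,1]
    R=np.array(f["R"]); return -R.T@f["t"], R.T@c
def pix(f,u,v,z,wrist=False):
    o,d=ray(f,u,v,wrist); return o+d*(z-o[2])/d[2]
def proj(f,X,wrist=False):
    c=np.array(f["R"])@X+f["t"]; F=foc(f)
    if wrist:
        r=np.hypot(c[0],c[1]); k=np.arctan2(r,c[2])/max(r,1e-9)
        return np.array([f["cx"]+F*k*c[0],f["cy"]+F*k*c[1]])
    return np.array([f["cx"]+F*c[0]/c[2],f["cy"]+F*c[1]/c[2]])
def tri(rays):
    A=0;b=0
    for o,d in rays:
        d=d/np.linalg.norm(d);P=np.eye(3)-np.outer(d,d);A=A+P;b=b+P@o
    return np.linalg.solve(A,b)
def save(f,n): cv2.imwrite(f"pics/{n}.png",f["image"])
def tw(s,v): return np.array(s["orientation"]).T@np.array(v)
E
```

```text
(no output)
```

View pics/c1.png

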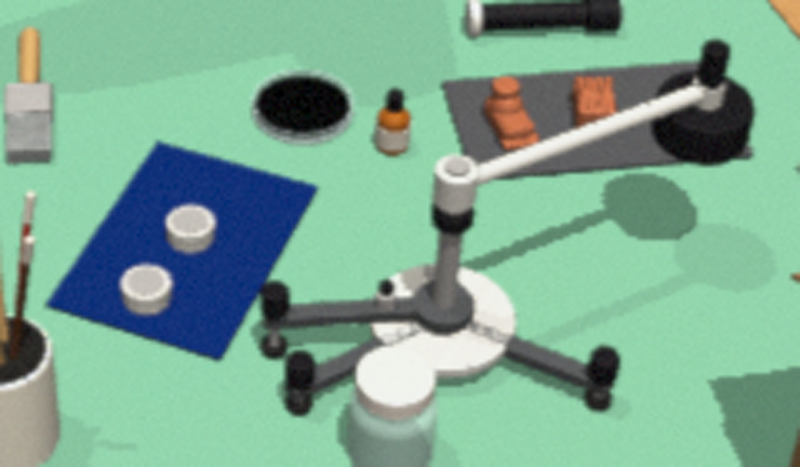

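View pics/c2.png

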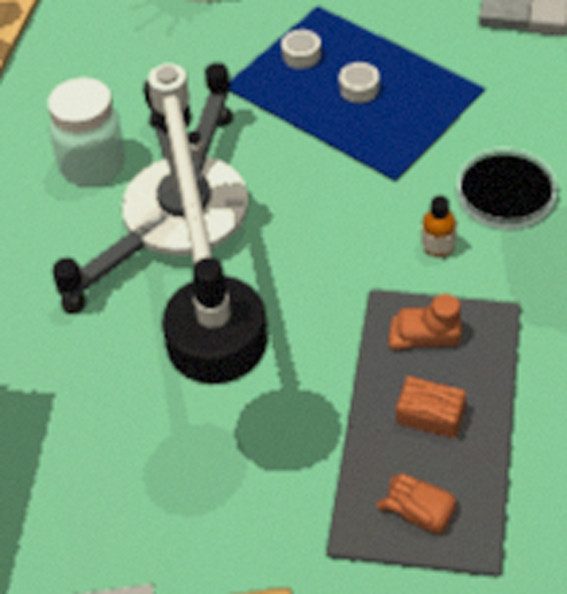

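Run:
```python
from h import *
f=grab_frame("scene");g=grab_frame("side")
S=lambda u,v,z:pix(f,240+u/3.333,205+v/3.333,z)
D=lambda u,v,z:pix(g,190+u/2.7,220+v/2.7,z)
P=lambda n,x:print(n,x.round(4)[:3])
for c in [(157,142),(317,186),(220,358),(48,304)]:P("plateS",S(*c,.005))
for c in [(317,8),(484,90),(397,180),(231,92)]:P("plateD",D(*c,.005))
for c in [(190,214),(147,274)]:P("tinS",S(*c,.023))
for c in [(359,74),(301,41)]:P("tinD",D(*c,.023))
P("foldknob top S",S(275,287,.067));P("foldknob D",D(217,70,.067))
P("fixknobs S",S(300,357,.052));P("fix180",S(602,352,.052));P("fix180D",D(67,265,.052))
P("column top S",S(455,168,.185));P("D",D(167,73,.185))
P("lampknob S",S(715,46,.207));P("D",D(208,266,.207))
P("footS",S(505,86,.041+.008)); P("hemS",S(595,82,.032))
P("footD",D(446,302,.049));P("footsole",D(408,330,.03));P("hemD",D(431,395,.032));P("handD",D(425,500,.028))
for c in [(370,291),(520,304),(500,574),(328,555)]:P("padD",D(*c,.008))
P("dropper",D(440,205,.06));P("dish",D(507,187,.013));P("swabs",D(80,95,.085))
for n,c in dict(cupT=(240,305)).items():P(n,pix(f,*c,.1))
for c in [(327,170),(398,201)]:P("coverknob?",pix(g,*c,.06))
P("cov knob S",pix(f,183,278,.063));P("D",pix(g,325.5,169,.063))
for c in [(180,228),(220,228),(155,318),(207,320)]:P("box corner S",pix(f,*c,.056))
for c in [(292,186),(401,203),(296,160),(403,178)]:P("box D",pix(g,*c,.056))
```

```text
plateS [ 0.423  -0.1099  0.005 ]
plateS [0.4897 0.0221 0.005 ]
plateS [ 0.6759 -0.0728  0.005 ]
plateS [ 0.6083 -0.2035  0.005 ]
plateD [ 0.6066 -0.2013  0.005 ]
plateD [ 0.4215 -0.1065  0.005 ]
plateD [0.4868 0.0244 0.005 ]
plateD [ 0.6655 -0.0651  0.005 ]
tinS [ 0.534  -0.0873  0.023 ]
tinS [ 0.5994 -0.1249  0.023 ]
tinD [ 0.5424 -0.0912  0.023 ]
tinD [ 0.6079 -0.1293  0.023 ]
foldknob top S [ 0.6642 -0.0301  0.067 ]
foldknob D [ 0.6656 -0.0302  0.067 ]
fixknobs S [ 0.722  -0.0169  0.052 ]
fix180 [0.7355 0.2054 0.052 ]
fix180D [0.7371 0.2056 0.052 ]
column top S [0.6716 0.0967 0.185 ]
D [0.6652 0.1004 0.185 ]
lampknob S [0.5761 0.3091 0.207 ]
D [0.5755 0.3094 0.207 ]
footS [0.4237 0.1914 0.049 ]
hemS [0.4045 0.2769 0.032 ]
footD [0.4199 0.1909 0.049 ]
footsole [0.4483 0.2095 0.03  ]
hemD [0.4208 0.2702 0.032 ]
handD [0.4125 0.3598 0.028 ]
padD [0.489  0.1577 0.008 ]
padD [0.3613 0.1511 0.008 ]
padD [0.3516 0.3986 0.008 ]
padD [0.478  0.4044 0.008 ]
dropper [0.4379 0.0972 0.06  ]
dish [0.3858 0.0244 0.013 ]
swabs [0.7741 0.0396 0.085 ]
cupT [ 0.7253 -0.2308  0.1   ]
coverknob? [ 0.5815 -0.3837  0.06  ]
coverknob? [ 0.3626 -0.2688  0.06  ]
cov knob S [ 0.5849 -0.3815  0.063 ]
D [ 0.586  -0.3839  0.063 ]
box corner S [ 0.3723 -0.4112  0.056 ]
box corner S [ 0.3811 -0.298   0.056 ]
box corner S [ 0.7096 -0.4365  0.056 ]
box corner S [ 0.7262 -0.3126  0.056 ]
box D [ 0.6689 -0.2966  0.056 ]
box D [ 0.3539 -0.2663  0.056 ]
box D [ 0.6849 -0.4265  0.056 ]
box D [ 0.3567 -0.3831  0.056 ]
```

Call:
{"fn": "step_arm", "kwargs": {
  "series": [
    [[0,0,-20],[0,0,-0.123]],
    [[0,0,-20],[0,0,-0.123]],
    [[0,0,-20],[0,0,-0.123]],
    [[0,0,-20],[0,0,-0.123]],
    [[0,0,0],[0,0,-0.123]],
    [[0,0,0],[0,0,-0.123]],
    [[0,0,0],[0,0,-0.123]],
    [[0,0,0],[0,0,-0.123]],
    [[0,0,0],[0,0,-0.123]],
    [[0,0,0],[0,0,-0.123]],
    [[0,0,0],[0,0,-0.123]],
    [[0,0,0],[0,0,-0.123]]
  ],
  "jaw": -0.1,
  "force": 30
}}

```text
time: 1.25
eef_pos: [0.2341, -0.4976, 0.3112]
orientation: [[-0.344, 0.939, -0.0], [0.939, 0.344, 0.0], [0.0, -0.0, -1.0]]
wrist_force: [0.5, 0.1, -0.1]
gripper_width: 0.0469
grasp_force: 0.0
```

Call:
{"fn": "step_arm", "kwargs": {
  "series": [
    [[0,0,0],[0,0,-0.123]],
    [[0,0,0],[0,0,-0.123]],
    [[0,0,0],[0,0,-0.123]],
    [[0,0,0],[0,0,-0.123]],
    [[0,0,0],[0,0,-0.123]],
    [[0,0,0],[0,0,-0.123]],
    [[0,0,0],[0,0,-0.123]],
    [[0,0,0],[0,0,-0.123]],
    [[0,0,0],[0,0,-0.123]],
    [[0,0,0],[0,0,-0.11]]
  ]
}}

```text
time: 2.08
eef_pos: [0.2341, -0.4976, 0.3112]
orientation: [[-1.0, 0.003, -0.0], [0.003, 1.0, 0.0], [0.0, 0.0, -1.0]]
wrist_force: [0.0, -0.1, 0.4]
gripper_width: 0.0469
grasp_force: 0.0
```

Call:
{"fn": "step_arm", "kwargs": {
  "series": [
    [[-27,29,0],[0,0,0]],
    [[-27,29,0],[0,0,0]],
    [[-27,29,0],[0,0,0]],
    [[-27,29,0],[0,0,0]],
    [[-27,29,0],[0,0,0]],
    [[-27,29,0],[0,0,0]],
    [[-27,29,0],[0,0,0]],
    [[-27,29,0],[0,0,0]],
    [[-27,29,0],[0,0,0]],
    [[-27,29,0],[0,0,0]],
    [[-27,29,0],[0,0,0]],
    [[-27,29,0],[0,0,0]]
  ]
}}

```text
time: 3.08
eef_pos: [0.5622, -0.1507, 0.3113]
orientation: [[-1.0, 0.009, 0.0], [0.009, 1.0, -0.0], [-0.0, -0.0, -1.0]]
wrist_force: [0.7, -2.1, -0.8]
gripper_width: 0.0475
grasp_force: 0.0
```

Run:
```python
from h import *
f=grab_frame("wrist");save(f,"w1");print((-f["R"].T@f["t"]).round(3),f["R"][2].round(2))
for n,X in dict(knob=[.665,-.03,.067],plate=[.548,-.089,.005],tin=[.534,-.0873,.023],col=[.6625,.0985,.185]).items():print(n,proj(f,np.array(X),True).round(0))
```

```text
[ 0.484 -0.149  0.455] [ 0.3  -0.   -0.95]
knob [422. 279.]
plate [369. 171.]
tin [373. 162.]
col [567. 319.]
```

View pics/w1.png

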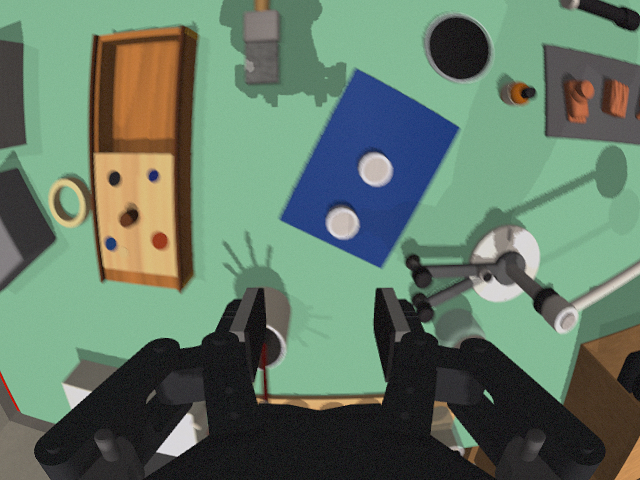

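Run:
```python
from h import *
f=grab_frame("wrist")
im=f["image"];hsv=cv2.cvtColor(im,cv2.COLOR_BGR2HSV)
cv2.imwrite("pics/w1c.png",cv2.resize(im[130:330,270:560],None,fx=2.7,fy=2.7,interpolation=cv2.INTER_CUBIC))
for n,u,v,z in [("fold",423,271,.067),("fix60",426,313,.052),("tinA",375,166,.023),("tinB",343,219,.023),("cov knob",125,219,.074),("p1",357,69,.005),("p2",459,127,.005),("p3",382,268,.005),("p4",281,218,.005),("b1",97,152,.051),("b2",173,153,.051)]:print(n,pix(f,u,v,z,True).round(4))
```

```text
fold [ 0.6578 -0.0246  0.067 ]
fix60 [ 0.7234 -0.0095  0.052 ]
tinA [ 0.5427 -0.0794  0.023 ]
tinB [ 0.607  -0.1165  0.023 ]
cov knob [ 0.5896 -0.3712  0.074 ]
p1 [ 0.427  -0.0993  0.005 ]
p2 [0.4925 0.0302 0.005 ]
p3 [ 0.6794 -0.0624  0.005 ]
p4 [ 0.6101 -0.193   0.005 ]
b1 [ 0.5101 -0.4155  0.051 ]
b2 [ 0.5192 -0.3105  0.051 ]
```

View pics/w1c.png

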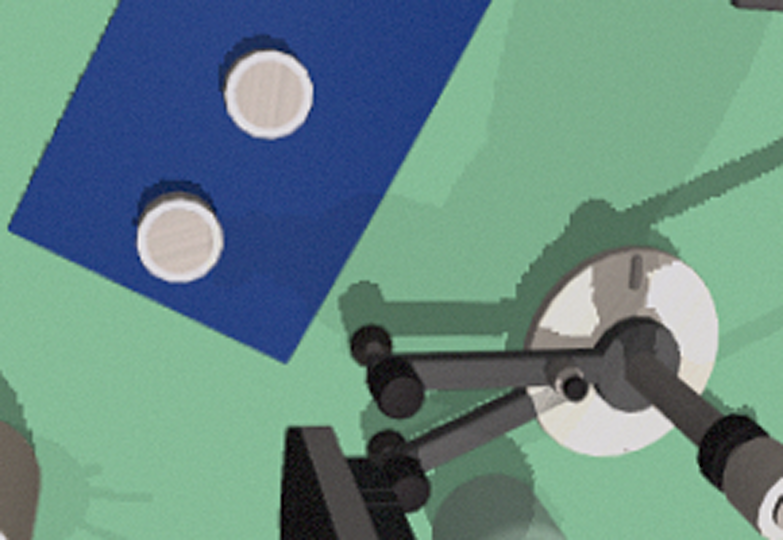

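Run:
```python
from h import *
f=grab_frame("wrist")
print(read_state()["eef_pos"])
for n,u,v,z in [("fold",400,394,.067),("fix60",410,490,.052),("tinA",269,94,.023),("tinB",180,240,.023),("pl",9,230,.005),("p3",287,362,.005),("hub slot",635,270,.028)]:print(n,pix(f,270+u/2.7,130+v/2.7,z,True).round(4))
```

```text
[ 0.56256834 -0.15029084  0.31042967]
fold [ 0.6614 -0.0325  0.067 ]
fix60 [ 0.7183 -0.0178  0.052 ]
tinA [ 0.539  -0.0885  0.023 ]
tinB [ 0.6046 -0.1267  0.023 ]
pl [ 0.6042 -0.2051  0.005 ]
p3 [ 0.6711 -0.0729  0.005 ]
hub slot [0.6177 0.0959 0.028 ]
```

Call:
{"fn": "step_arm", "kwargs": {
  "series": [
    [[-25,30,0],[0,0,0]],
    [[-25,30,0],[0,0,0]],
    [[-25,30,0],[0,0,0]],
    [[-25,29,0],[0,0,0]],
    [[0,0,40],[0,0,0]],
    [[0,0,40],[0,0,0]],
    [[0,0,40],[0,0,0]],
    [[0,0,40],[0,0,0]],
    [[0,0,30],[0,0,0]],
    [[0,0,0],[0,0,0]],
    [[0,0,0],[0,0,0]]
  ]
}}

```text
time: 4.15
eef_pos: [0.6613, -0.0354, 0.1208]
orientation: [[-1.0, 0.01, -0.003], [0.01, 1.0, 0.0], [0.003, 0.0, -1.0]]
wrist_force: [0.2, -0.0, 1.3]
gripper_width: 0.047
grasp_force: 0.0
```

Run:
```python
from h import *
s=read_state();print(s["eef_pos"],s["orientation"][0])
f=grab_frame("wrist");cv2.imwrite("pics/w2.png",cv2.resize(f["image"][200:480,120:520],None,fx=1.5,fy=1.5))
for X in [(.663,-.031,.067),(.663,-.031,.043)]:print((proj(f,np.array(X),True)-[120,200])*1.5)
```

```text
[ 0.66127798 -0.03541121  0.12080722] [-0.99994568  0.0100337  -0.00282301]
[308.9674285   92.77231983]
[307.95822304  71.57951465]
```

View pics/w2.png

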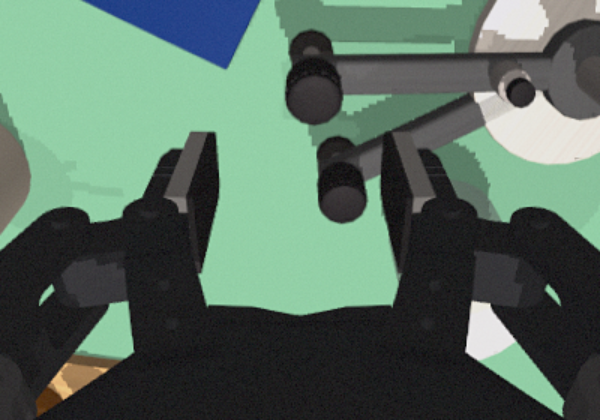

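Call:
{"fn": "step_arm", "kwargs": {
  "series": [
    [[-3,6,20],[0,0,0]],
    [[0,0,30],[0,0,0]],
    [[0,0,20],[0,0,0]],
    [[0,0,4],[0,0,0]],
    [[0,0,0],[0,0,0]],
    [[0,0,0],[0,0,0]]
  ]
}}

```text
time: 4.7
eef_pos: [0.6667, -0.0289, 0.05]
orientation: [[-1.0, 0.009, 0.003], [0.009, 1.0, -0.001], [-0.003, -0.001, -1.0]]
wrist_force: [0.8, -0.1, 0.9]
gripper_width: 0.047
grasp_force: 0.0
```

Call:
{"fn": "step_arm", "kwargs": {
  "series": [
    [[0,0,0],[0,0,0]],
    [[0,0,0],[0,0,0]],
    [[0,0,0],[0,0,0]],
    [[0,0,0],[0,0,0]],
    [[0,0,0],[0,0,0]],
    [[0,0,0],[0,0,0]]
  ],
  "jaw": 1,
  "force": 40
}}

```text
time: 5.2
eef_pos: [0.6666, -0.0298, 0.0497]
orientation: [[-1.0, 0.01, 0.004], [0.01, 1.0, -0.003], [-0.004, -0.003, -1.0]]
wrist_force: [-0.8, -4.5, 6.0]
gripper_width: 0.0202
grasp_force: 39.0
```

Run:
```python
import numpy as np
C=np.array([.6625,.0985]);p=lambda a:C+.13*np.array([np.cos(np.radians(a)),np.sin(np.radians(a))])
R=np.array([[-1,.01],[.01,1]])
A=list(range(-89,-165,-6))+[-167,-170,-173,-176,-179,-182,-185,-188]
for a,b in zip(A,A[1:]):print(b,p(b).round(4),(R.T@(p(b)-p(a))*1000).round(1))
```

```text
-95 [ 0.6512 -0.031 ] [13.6  0.3]
-101 [ 0.6377 -0.0291] [13.5  1.8]
-107 [ 0.6245 -0.0258] [13.2  3.2]
-113 [ 0.6117 -0.0212] [12.8  4.5]
-119 [ 0.5995 -0.0152] [12.3  5.8]
-125 [ 0.5879 -0.008 ] [11.6  7.1]
-131 [5.772e-01 4.000e-04] [10.8  8.3]
-137 [0.5674 0.0098] [9.9 9.4]
-143 [0.5587 0.0203] [ 8.9 10.3]
-149 [0.5511 0.0315] [ 7.7 11.2]
-155 [0.5447 0.0436] [ 6.5 12. ]
-161 [0.5396 0.0562] [ 5.2 12.6]
-167 [0.5358 0.0693] [ 3.9 13. ]
-170 [0.5345 0.0759] [1.4 6.7]
-173 [0.5335 0.0827] [1.1 6.7]
-176 [0.5328 0.0894] [0.7 6.8]
-179 [0.5325 0.0962] [0.4 6.8]
-182 [0.5326 0.103 ] [0.  6.8]
-185 [0.533  0.1098] [-0.3  6.8]
-188 [0.5338 0.1166] [-0.7  6.8]
```

Call:
{"fn": "step_arm", "kwargs": {
  "series": [
    [[13.6,0.3,0],[0,0,0]],
    [[13.5,1.8,0],[0,0,0]],
    [[13.2,3.2,0],[0,0,0]],
    [[12.8,4.5,0],[0,0,0]],
    [[12.3,5.8,0],[0,0,0]],
    [[11.6,7.1,0],[0,0,0]],
    [[0,0,0],[0,0,0]]
  ]
}}

```text
time: 5.78
eef_pos: [0.5866, -0.007, 0.0496]
orientation: [[-1.0, 0.011, -0.0], [0.011, 1.0, -0.006], [-0.0, -0.006, -1.0]]
wrist_force: [-7.2, -14.2, 9.1]
gripper_width: 0.0207
grasp_force: 40.3
```

Call:
{"fn": "step_arm", "kwargs": {
  "series": [
    [[11.8,6.8,0],[0,0,0]],
    [[9.9,9.4,0],[0,0,0]],
    [[8.9,10.3,0],[0,0,0]],
    [[7.7,11.2,0],[0,0,0]],
    [[6.5,12,0],[0,0,0]],
    [[5.2,12.6,0],[0,0,0]],
    [[0,0,0],[0,0,0]]
  ]
}}

```text
time: 6.37
eef_pos: [0.5332, 0.0575, 0.0484]
orientation: [[-1.0, 0.009, -0.008], [0.009, 1.0, -0.004], [0.008, -0.004, -1.0]]
wrist_force: [-27.6, -8.7, 22.1]
gripper_width: 0.02
grasp_force: 39.6
```

Call:
{"fn": "step_arm", "kwargs": {
  "series": [
    [[5,0,-1.5],[0,0,0]],
    [[0,0,0],[0,0,0]]
  ]
}}

```text
time: 6.53
eef_pos: [0.5327, 0.058, 0.049]
orientation: [[-1.0, 0.008, -0.001], [0.008, 1.0, 0.0], [0.001, 0.0, -1.0]]
wrist_force: [-5.3, -0.4, -2.8]
gripper_width: 0.02
grasp_force: 42.7
```

Call:
{"fn": "step_arm", "kwargs": {
  "series": [
    [[2,6.5,0],[0,0,0]],
    [[1.7,6.6,0],[0,0,0]],
    [[1.3,6.7,0],[0,0,0]],
    [[0,0,0],[0,0,0]]
  ]
}}

```text
time: 6.87
eef_pos: [0.526, 0.0776, 0.0487]
orientation: [[-1.0, 0.009, -0.006], [0.009, 1.0, -0.002], [0.006, -0.002, -1.0]]
wrist_force: [-15.4, -3.6, 5.7]
gripper_width: 0.0193
grasp_force: 39.4
```

Call:
{"fn": "step_arm", "kwargs": {
  "series": [
    [[1.0,6.7,0],[0,0,0]],
    [[0.6,6.8,0],[0,0,0]],
    [[0,0,0],[0,0,0]]
  ]
}}

```text
time: 7.12
eef_pos: [0.5235, 0.0913, 0.0487]
orientation: [[-1.0, 0.009, -0.008], [0.009, 1.0, -0.001], [0.008, -0.001, -1.0]]
wrist_force: [-20.3, -3.1, 8.8]
gripper_width: 0.0189
grasp_force: 40.0
```

Run:
```python
from h import *
f=grab_frame("wrist");cv2.imwrite("pics/w3.png",cv2.resize(f["image"][160:480,100:560],None,fx=1.5,fy=1.5))
```

```text
(no output)
```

View pics/w3.png

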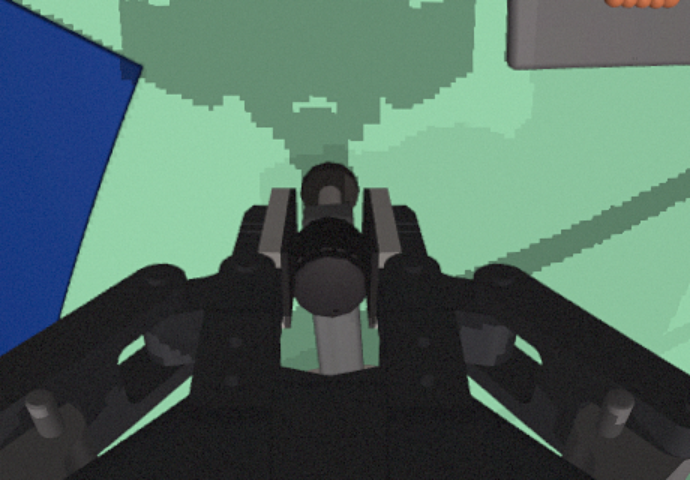

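Run:
```python
from h import *
f=grab_frame("wrist");print(pix(f,320,350,.067,True),read_state()["eef_pos"])
print(pix(f,320,160+222/1.5,.062,True))
```

```text
[0.53514942 0.09186353 0.067     ] [0.52345853 0.09096167 0.04869422]
[0.51815789 0.09201152 0.062     ]
```

Call:
{"fn": "step_arm", "kwargs": {
  "series": [
    [[0,0,0],[0,0,0]],
    [[0,0,0],[0,0,0]],
    [[-11,0,0],[0,0,0]],
    [[0,0,0],[0,0,0]],
    [[0,0,0],[0,0,0]]
  ],
  "jaw": 0.3
}}

```text
time: 7.63
eef_pos: [0.5398, 0.0909, 0.0492]
orientation: [[-1.0, 0.009, 0.002], [0.009, 1.0, 0.0], [-0.002, 0.0, -1.0]]
wrist_force: [-0.3, -0.1, 0.4]
gripper_width: 0.03
grasp_force: 0.0
```

Call:
{"fn": "step_arm", "kwargs": {
  "series": [
    [[0,0,0],[0,0,0]],
    [[0,0,0],[0,0,0]],
    [[0,0,0],[0,0,0]]
  ],
  "jaw": 1
}}

```text
time: 7.88
eef_pos: [0.539, 0.091, 0.0491]
orientation: [[-1.0, 0.009, 0.001], [0.009, 1.0, -0.0], [-0.001, -0.0, -1.0]]
wrist_force: [1.8, -0.1, 2.3]
gripper_width: 0.0204
grasp_force: 39.0
```

Call:
{"fn": "step_arm", "kwargs": {
  "series": [
    [[1.5,5,0],[0,0,0]],
    [[1,5,0],[0,0,0]],
    [[0,0,0],[0,0,0]]
  ]
}}

```text
time: 8.13
eef_pos: [0.5377, 0.1024, 0.0492]
orientation: [[-1.0, 0.008, 0.003], [0.008, 1.0, 0.002], [-0.003, 0.002, -1.0]]
wrist_force: [6.3, 7.2, -1.7]
gripper_width: 0.0208
grasp_force: 39.7
```

Call:
{"fn": "step_arm", "kwargs": {
  "series": [
    [[0,5,0],[0,0,0]],
    [[0,5,0],[0,0,0]],
    [[0,0,0],[0,0,0]]
  ]
}}

```text
time: 8.38
eef_pos: [0.5375, 0.1074, 0.0492]
orientation: [[-1.0, 0.011, 0.002], [0.011, 1.0, -0.009], [-0.002, -0.009, -1.0]]
wrist_force: [3.3, -24.6, 2.9]
gripper_width: 0.0206
grasp_force: 40.7
```

Call:
{"fn": "step_arm", "kwargs": {
  "series": [
    [[0,5,0],[0,0,0]],
    [[0,0,0],[0,0,0]]
  ]
}}

```text
time: 8.55
eef_pos: [0.5375, 0.1078, 0.0491]
orientation: [[-1.0, 0.015, 0.002], [0.014, 1.0, -0.019], [-0.002, -0.019, -1.0]]
wrist_force: [4.1, -49.6, 3.3]
gripper_width: 0.0205
grasp_force: 42.1
```

Call:
{"fn": "step_arm", "kwargs": {
  "series": [
    [[0,-7.5,0],[0,0,0]],
    [[0,0,0],[0,0,0]]
  ]
}}

```text
time: 8.72
eef_pos: [0.5375, 0.1071, 0.0491]
orientation: [[-1.0, 0.01, 0.002], [0.01, 1.0, -0.001], [-0.002, -0.001, -1.0]]
wrist_force: [5.5, -7.7, -0.7]
gripper_width: 0.0201
grasp_force: 40.9
```

Call:
{"fn": "step_arm", "kwargs": {
  "series": [
    [[0,0,0],[0,0,0]],
    [[0,0,0],[0,0,0]],
    [[0,0,0],[0,0,0]],
    [[0,0,-20],[0,0,0]],
    [[0,0,-40],[0,0,0]],
    [[0,0,-40],[0,0,0]],
    [[15,-15,-35],[0,0,0]],
    [[20,-30,-15],[0,0,0]],
    [[20,-35,0],[0,0,0]],
    [[0,-40,0],[0,0,0]],
    [[0,-15,0],[0,0,0]],
    [[0,0,0],[0,0,0]]
  ],
  "jaw": 0.1
}}

```text
time: 9.72
eef_pos: [0.4798, -0.0283, 0.199]
orientation: [[-1.0, 0.012, 0.0], [0.012, 1.0, -0.001], [-0.0, -0.0, -1.0]]
wrist_force: [0.2, 0.1, -0.3]
gripper_width: 0.0384
grasp_force: 0.0
```

Call:
{"fn": "step_arm", "kwargs": {
  "series": [
    [[0,0,0],[0,0,0]],
    [[0,0,0],[0,0,0]],
    [[0,0,0],[0,0,0]],
    [[0,0,0],[0,0,0]]
  ]
}}

```text
time: 10.05
eef_pos: [0.4802, -0.025, 0.1986]
orientation: [[-1.0, 0.007, -0.0], [0.007, 1.0, 0.0], [0.0, 0.0, -1.0]]
wrist_force: [0.1, -0.4, 0.1]
gripper_width: 0.0385
grasp_force: 0.0
```

Run:
```python
from h import *
s=read_state();print(s["eef_pos"],s["orientation"])
f=grab_frame("wrist");save(f,"w4")
for n,X in dict(k=[.533,.107,.067],t1=[.539,-.0885,.023],t2=[.605,-.127,.023]).items():print(n,proj(f,np.array(X),True))
```

```text
[ 0.48022158 -0.02496322  0.19862376] [[-9.99974186e-01  7.17502398e-03 -3.82236481e-04]
 [ 7.17492826e-03  9.99974228e-01  2.51213556e-04]
 [ 3.84029094e-04  2.48464551e-04 -9.99999895e-01]]
k [471.70235014 280.0273564 ]
t1 [251.63873408 269.69530031]
t2 [220.49581311 327.9849613 ]
```

View pics/w4.png

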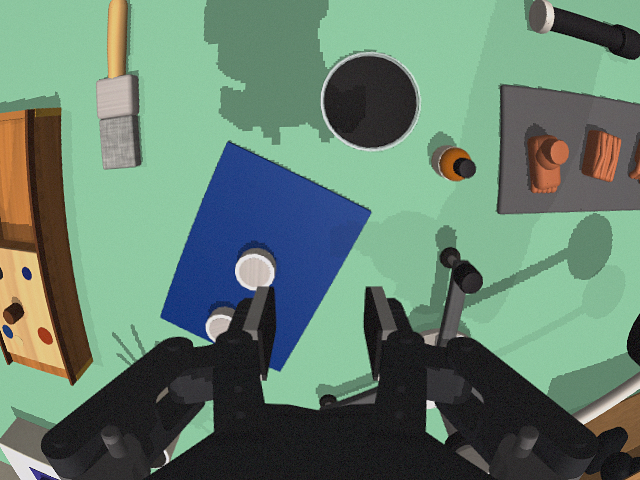

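Call:
{"fn": "step_arm", "kwargs": {
  "series": [
    [[-30,-31,0],[0,0,0]],
    [[-29,-31,10],[0,0,0]],
    [[0,0,40],[0,0,0]],
    [[0,0,40],[0,0,0]],
    [[0,0,40],[0,0,0]],
    [[0,0,0],[0,0,0]],
    [[0,0,0],[0,0,0]],
    [[0,0,0],[0,0,0]]
  ],
  "jaw": -0.41
}}

```text
time: 10.77
eef_pos: [0.5375, -0.0859, 0.0712]
orientation: [[-1.0, 0.008, 0.002], [0.008, 1.0, -0.001], [-0.002, -0.001, -1.0]]
wrist_force: [0.8, -0.3, 0.5]
gripper_width: 0.0603
grasp_force: 0.0
```

Run:
```python
from h import *
s=read_state();print(s["eef_pos"])
f=grab_frame("wrist")
im=f["image"];hsv=cv2.cvtColor(im,cv2.COLOR_BGR2HSV)
m=((hsv[...,1]<60)&(hsv[...,2]>130)).astype(np.uint8)
n,l,st,c=cv2.connectedComponentsWithStats(m)
for i in range(1,n):
    if st[i,4]>300: print(st[i],c[i],pix(f,*c[i],.023,True).round(4))
print(proj(f,np.array([.539,-.0875,.023]),True))
```

```text
[ 0.53748098 -0.0859338   0.07117106]
[  66    0   56  103 4951] [92.64128459 48.83074126] [ 0.4085 -0.214   0.023 ]
[ 426    0  138   80 1716] [499.65675991  45.73601399] [0.4141 0.0139 0.023 ]
[ 284  237   69   63 3411] [317.79360891 268.08208736] [ 0.5409 -0.0862  0.023 ]
[ 238  338   51   47 1806] [263.12015504 362.44130676] [ 0.6073 -0.1221  0.023 ]
[534 348  37  40 622] [551.45980707 366.96945338] [0.6294 0.0916 0.023 ]
[577 352  27  65 637] [590.59026688 382.62794349] [0.6572 0.1466 0.023 ]
[ 134  425   61   55 1488] [161.66666667 450.67204301] [ 0.7141 -0.2214  0.023 ]
[315.4905098  265.01931522]
```

Call:
{"fn": "step_arm", "kwargs": {
  "series": [
    [[-2,-1,30],[0,0,0]],
    [[0,0,25],[0,0,0]],
    [[0,0,6],[0,0,0]],
    [[0,0,0],[0,0,0]],
    [[0,0,0],[0,0,0]]
  ]
}}

```text
time: 11.23
eef_pos: [0.5394, -0.0873, 0.0101]
orientation: [[-1.0, 0.009, 0.002], [0.009, 1.0, -0.001], [-0.002, -0.001, -1.0]]
wrist_force: [0.0, -0.9, 0.6]
gripper_width: 0.06
grasp_force: 0.0
```

Call:
{"fn": "step_arm", "kwargs": {
  "series": [
    [[0,0,0],[0,0,0]],
    [[0,0,0],[0,0,0]],
    [[0,0,0],[0,0,0]],
    [[0,0,0],[0,0,0]],
    [[0,0,0],[0,0,0]],
    [[0,0,0],[0,0,0]]
  ],
  "jaw": 1
}}

```text
time: 11.73
eef_pos: [0.5395, -0.0874, 0.0103]
orientation: [[-1.0, 0.009, 0.003], [0.009, 1.0, -0.001], [-0.003, -0.001, -1.0]]
wrist_force: [-0.9, -0.4, 9.3]
gripper_width: 0.036
grasp_force: 39.0
```

Call:
{"fn": "step_arm", "kwargs": {
  "series": [
    [[0,0,-30],[0,0,0]],
    [[0,0,-40],[0,0,0]],
    [[0,0,-40],[0,0,0]],
    [[0,0,-35],[0,0,0]],
    [[10,-30,-20],[0,0,0]],
    [[15,-35,0],[0,0,0]],
    [[15,-35,0],[0,0,0]],
    [[15,-35,0],[0,0,0]],
    [[15,-35,0],[0,0,0]],
    [[0,0,0],[0,0,0]],
    [[0,0,0],[0,0,0]],
    [[0,0,0],[0,0,0]]
  ]
}}

```text
time: 12.73
eef_pos: [0.4668, -0.2564, 0.1739]
orientation: [[-1.0, 0.01, 0.001], [0.01, 1.0, -0.0], [-0.001, -0.0, -1.0]]
wrist_force: [0.1, -0.7, -0.2]
gripper_width: 0.0361
grasp_force: 28.9
```

Run:
```python
from h import *
s=read_state();print(s["eef_pos"],s["gripper_width"],s["grasp_force"])
f=grab_frame("wrist");save(f,"w5")
```

```text
[ 0.46681918 -0.25642455  0.17385654] 0.036121225440595525 28.863141238689423
```

View pics/w5.png

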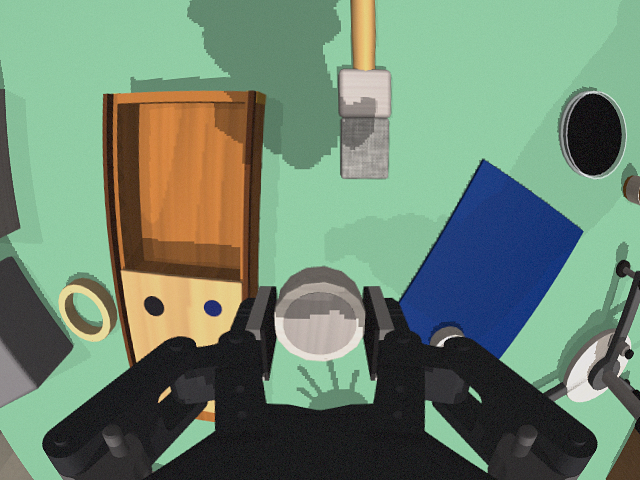

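Run:
```python
from h import *
f=grab_frame("wrist")
for n,u,v,z in [("outerL",104,95,.056),("outerR",265,92,.056),("covL",121,268,.051),("covR",243,283,.051),("floorL",137,262,.006),("wallTL",118,102,.046),("wallTR",252,102,.046)]:print(n,pix(f,u,v,z,True).round(4))
```

```text
outerL [ 0.3588 -0.4203  0.056 ]
outerR [ 0.3693 -0.2919  0.056 ]
covL [ 0.5036 -0.4265  0.051 ]
covR [ 0.515  -0.3168  0.051 ]
floorL [ 0.5161 -0.4351  0.006 ]
wallTL [ 0.3652 -0.4132  0.046 ]
wallTR [ 0.3754 -0.303   0.046 ]
```

Call:
{"fn": "step_arm", "kwargs": {
  "series": [
    [[20,-35,0],[0,0,0]],
    [[19,-35,0],[0,0,0]],
    [[19,-35,0],[0,0,0]],
    [[0,0,40],[0,0,0]],
    [[0,0,40],[0,0,0]],
    [[0,0,0],[0,0,0]],
    [[0,0,0],[0,0,0]],
    [[0,0,0],[0,0,0]]
  ]
}}

```text
time: 13.5
eef_pos: [0.4092, -0.3607, 0.0951]
orientation: [[-1.0, 0.007, 0.001], [0.007, 1.0, -0.001], [-0.001, -0.001, -1.0]]
wrist_force: [0.7, -0.8, -0.2]
gripper_width: 0.0362
grasp_force: 42.5
```

Call:
{"fn": "step_arm", "kwargs": {
  "series": [
    [[0,0,30],[0,0,0]],
    [[0,0,30],[0,0,0]],
    [[0,0,18],[0,0,0]],
    [[0,0,0],[0,0,0]],
    [[0,0,0],[0,0,0]]
  ]
}}

```text
time: 13.92
eef_pos: [0.4091, -0.3612, 0.017]
orientation: [[-1.0, 0.008, 0.001], [0.008, 1.0, -0.001], [-0.001, -0.001, -1.0]]
wrist_force: [0.1, 0.3, 0.5]
gripper_width: 0.036
grasp_force: 42.5
```

Down 4 mm more, release to ~50 mm, lift, and go to the second tin.

Call:
{"fn": "step_arm", "kwargs": {
  "series": [
    [[0,0,4],[0,0,0]],
    [[0,0,0],[0,0,0]]
  ]
}}

```text
time: 14.08
eef_pos: [0.409, -0.3617, 0.0129]
orientation: [[-1.0, 0.008, 0.002], [0.008, 1.0, -0.002], [-0.002, -0.002, -1.0]]
wrist_force: [0.4, -0.4, 0.2]
gripper_width: 0.036
grasp_force: 42.5
```

Call:
{"fn": "step_arm", "kwargs": {
  "series": [
    [[0,0,0],[0,0,0]],
    [[0,0,0],[0,0,0]],
    [[0,0,0],[0,0,0]],
    [[0,0,0],[0,0,0]],
    [[0,0,-40],[0,0,0]],
    [[0,0,-40],[0,0,0]],
    [[0,0,-40],[0,0,0]],
    [[0,0,-35],[0,0,0]],
    [[0,0,0],[0,0,0]]
  ],
  "jaw": -0.17
}}

```text
time: 14.83
eef_pos: [0.4097, -0.363, 0.1735]
orientation: [[-1.0, 0.009, 0.007], [0.009, 1.0, -0.008], [-0.007, -0.008, -1.0]]
wrist_force: [1.0, -0.1, -0.3]
gripper_width: 0.0497
grasp_force: 0.0
```

Call:
{"fn": "step_arm", "kwargs": {
  "series": [
    [[-27,30,0],[0,0,0]],
    [[-27,30,0],[0,0,0]],
    [[-27,30,0],[0,0,0]],
    [[-27,30,0],[0,0,0]],
    [[-27,30,0],[0,0,0]],
    [[-27,30,0],[0,0,0]],
    [[-27,30,0],[0,0,0]],
    [[-7,25,20],[0,0,0]],
    [[0,0,40],[0,0,0]],
    [[0,0,30],[0,0,0]],
    [[0,0,0],[0,0,0]],
    [[0,0,0],[0,0,0]]
  ],
  "jaw": -0.41
}}

```text
time: 15.83
eef_pos: [0.6052, -0.1273, 0.0755]
orientation: [[-1.0, 0.009, -0.003], [0.009, 1.0, 0.001], [0.003, 0.001, -1.0]]
wrist_force: [0.9, -0.2, 0.6]
gripper_width: 0.0604
grasp_force: 0.0
```

```bash
cat > tins.py <<'E'
from h import *
s=read_state();print(s["eef_pos"])
f=grab_frame("wrist");f=grab_frame("wrist")
im=f["image"];hsv=cv2.cvtColor(im,cv2.COLOR_BGR2HSV)
m=((hsv[...,1]<60)&(hsv[...,2]>130)).astype(np.uint8)
n,l,st,c=cv2.connectedComponentsWithStats(m)
for i in range(1,n):
    if st[i,4]>300: print(st[i],c[i].round(),pix(f,*c[i],.023,True).round(4))
E
python3 tins.py
```

```text
[ 0.60519178 -0.12734905  0.07546345]
[ 290  228   68   63 3314] [324. 259.] [ 0.6068 -0.125   0.023 ]
[ 555  258   74  123 4463] [588. 327.] [0.6693 0.0807 0.023 ]
[ 141  404   61   60 1789] [173. 435.] [ 0.7651 -0.25    0.023 ]
```

Call:
{"fn": "step_arm", "kwargs": {
  "series": [
    [[-1,2,30],[0,0,0]],
    [[0,0,25],[0,0,0]],
    [[0,0,10],[0,0,0]],
    [[0,0,0],[0,0,0]],
    [[0,0,0],[0,0,0]]
  ]
}}

```text
time: 16.35
eef_pos: [0.6077, -0.1263, 0.0128]
orientation: [[-1.0, 0.009, 0.001], [0.009, 1.0, -0.001], [-0.001, -0.001, -1.0]]
wrist_force: [0.6, 0.2, 0.3]
gripper_width: 0.0604
grasp_force: 0.0
```

Call:
{"fn": "step_arm", "kwargs": {
  "series": [
    [[0,0,0],[0,0,0]],
    [[0,0,0],[0,0,0]],
    [[0,0,0],[0,0,0]],
    [[0,0,0],[0,0,0]],
    [[0,0,0],[0,0,0]],
    [[0,0,0],[0,0,0]]
  ],
  "jaw": 1
}}

```text
time: 16.85
eef_pos: [0.6081, -0.1262, 0.0135]
orientation: [[-1.0, 0.009, 0.003], [0.009, 1.0, -0.001], [-0.003, -0.001, -1.0]]
wrist_force: [-1.2, -0.4, 7.0]
gripper_width: 0.0359
grasp_force: 39.1
```

Call:
{"fn": "step_arm", "kwargs": {
  "series": [
    [[0,0,-30],[0,0,0]],
    [[0,0,-40],[0,0,0]],
    [[0,0,-40],[0,0,0]],
    [[0,0,-40],[0,0,0]],
    [[18,-30,-10],[0,0,0]],
    [[18,-30,0],[0,0,0]],
    [[18,-30,0],[0,0,0]],
    [[18,-30,0],[0,0,0]],
    [[18,-30,0],[0,0,0]],
    [[18,-30,0],[0,0,0]],
    [[18,-30,0],[0,0,0]],
    [[14,-30,0],[0,0,0]]
  ]
}}

```text
time: 17.85
eef_pos: [0.4636, -0.3658, 0.1727]
orientation: [[-1.0, 0.009, 0.001], [0.009, 1.0, -0.001], [-0.001, -0.001, -1.0]]
wrist_force: [0.4, -0.5, -0.3]
gripper_width: 0.0357
grasp_force: 40.3
```

Call:
{"fn": "step_arm", "kwargs": {
  "series": [
    [[0,0,0],[0,0,0]],
    [[0,0,0],[0,0,0]],
    [[0,0,0],[0,0,0]]
  ]
}}

```text
time: 18.1
eef_pos: [0.4649, -0.3644, 0.172]
orientation: [[-1.0, 0.01, 0.001], [0.01, 1.0, -0.0], [-0.001, -0.0, -1.0]]
wrist_force: [0.3, 0.6, 0.5]
gripper_width: 0.0359
grasp_force: 40.3
```

Call:
{"fn": "step_arm", "kwargs": {
  "series": [
    [[1,-2,40],[0,0,0]],
    [[0,0,40],[0,0,0]],
    [[0,0,40],[0,0,0]],
    [[0,0,25],[0,0,0]],
    [[0,0,8],[0,0,0]],
    [[0,0,3],[0,0,0]],
    [[0,0,0],[0,0,0]]
  ]
}}

```text
time: 18.68
eef_pos: [0.4648, -0.366, 0.0159]
orientation: [[-1.0, 0.008, 0.0], [0.008, 1.0, -0.0], [-0.0, -0.0, -1.0]]
wrist_force: [0.1, -0.5, -0.2]
gripper_width: 0.0356
grasp_force: 41.7
```

Call:
{"fn": "step_arm", "kwargs": {
  "series": [
    [[0,0,0],[0,0,0]],
    [[0,0,0],[0,0,0]],
    [[0,0,0],[0,0,0]],
    [[0,0,0],[0,0,0]],
    [[0,0,-40],[0,0,0]],
    [[0,0,-40],[0,0,0]],
    [[0,0,-40],[0,0,0]],
    [[0,0,-40],[0,0,0]],
    [[0,0,0],[0,0,0]],
    [[0,0,0],[0,0,0]],
    [[0,0,0],[0,0,0]]
  ],
  "jaw": -0.17
}}

```text
time: 19.6
eef_pos: [0.4637, -0.3664, 0.1754]
orientation: [[-1.0, 0.009, 0.0], [0.009, 1.0, -0.0], [-0.0, -0.0, -1.0]]
wrist_force: [-0.6, 0.2, 0.6]
gripper_width: 0.0503
grasp_force: 0.0
```

Run:
```python
from h import *
s=read_state();print(s["eef_pos"],s["orientation"][0])
f=grab_frame("wrist");save(f,"w6")
for X in [(.586,-.383,.074),(.409,-.362,.024),(.464,-.366,.024)]:print(proj(f,np.array(X),True))
```

```text
[ 0.4637461  -0.36639506  0.17537706] [-9.99959773e-01  8.96247290e-03  3.56236876e-04]
[299.99977876 373.87004104]
[323.43478024 148.02158395]
[319.03539721 215.30504381]
```

View pics/w6.png

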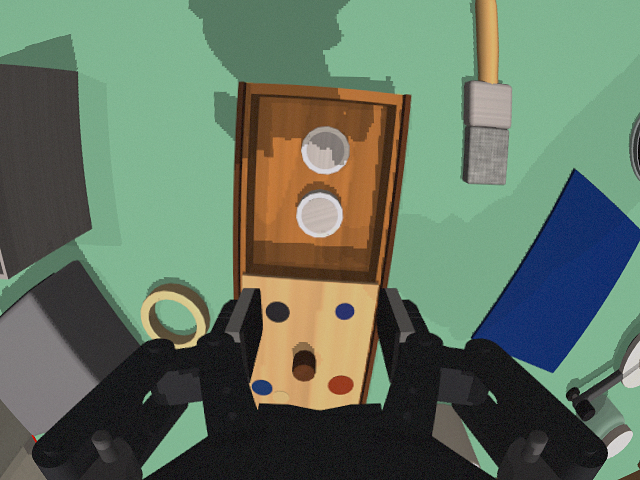

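Call:
{"fn": "step_arm", "kwargs": {
  "series": [
    [[-30,-4,0],[0,0,0]],
    [[-30,-4,0],[0,0,0]],
    [[-30,-3,0],[0,0,0]],
    [[-30,-3,0],[0,0,0]],
    [[0,0,30],[0,0,0]],
    [[0,0,30],[0,0,0]],
    [[0,0,30],[0,0,0]],
    [[0,0,20],[0,0,0]],
    [[0,0,6],[0,0,0]],
    [[0,0,0],[0,0,0]],
    [[0,0,0],[0,0,0]]
  ],
  "jaw": -0.1
}}

```text
time: 20.57
eef_pos: [0.5837, -0.3816, 0.0593]
orientation: [[-1.0, 0.009, -0.001], [0.009, 1.0, 0.0], [0.001, 0.0, -1.0]]
wrist_force: [0.7, 0.2, -0.4]
gripper_width: 0.047
grasp_force: 0.0
```

Call:
{"fn": "step_arm", "kwargs": {
  "series": [
    [[0,0,2],[0,0,0]],
    [[0,0,0],[0,0,0]],
    [[0,0,0],[0,0,0]],
    [[0,0,0],[0,0,0]],
    [[0,0,0],[0,0,0]],
    [[0,0,0],[0,0,0]]
  ],
  "jaw": 1,
  "force": 25
}}

```text
time: 21.07
eef_pos: [0.5843, -0.3809, 0.0586]
orientation: [[-1.0, 0.008, 0.002], [0.008, 1.0, 0.0], [-0.002, 0.0, -1.0]]
wrist_force: [0.0, 5.8, 6.6]
gripper_width: 0.0189
grasp_force: 24.8
```

Call:
{"fn": "step_arm", "kwargs": {
  "series": [
    [[12,1.5,0],[0,0,0]],
    [[12,1,0],[0,0,0]],
    [[12,1,0],[0,0,0]],
    [[12,1,0],[0,0,0]],
    [[12,1,0],[0,0,0]],
    [[12,1,0],[0,0,0]],
    [[0,0,0],[0,0,0]]
  ]
}}

```text
time: 21.65
eef_pos: [0.5107, -0.3746, 0.0586]
orientation: [[-1.0, 0.01, 0.001], [0.01, 1.0, -0.001], [-0.001, -0.001, -1.0]]
wrist_force: [-1.1, 1.8, 6.0]
gripper_width: 0.0183
grasp_force: 24.9
```

Call:
{"fn": "step_arm", "kwargs": {
  "series": [
    [[12,1.2,0],[0,0,0]],
    [[12,1.2,0],[0,0,0]],
    [[12,1.2,0],[0,0,0]],
    [[12,1.2,0],[0,0,0]],
    [[12,1.2,0],[0,0,0]],
    [[8,0.8,0],[0,0,0]],
    [[0,0,0],[0,0,0]]
  ]
}}

```text
time: 22.23
eef_pos: [0.4436, -0.3688, 0.0586]
orientation: [[-1.0, 0.01, 0.001], [0.01, 1.0, -0.004], [-0.001, -0.004, -1.0]]
wrist_force: [-1.2, -4.7, 6.2]
gripper_width: 0.0187
grasp_force: 25.1
```

Call:
{"fn": "step_arm", "kwargs": {
  "series": [
    [[4,0.4,0],[0,0,0]],
    [[4,0.4,0],[0,0,0]],
    [[0,0,0],[0,0,0]]
  ]
}}

```text
time: 22.48
eef_pos: [0.4405, -0.3687, 0.0589]
orientation: [[-1.0, 0.008, 0.01], [0.008, 1.0, -0.005], [-0.01, -0.005, -1.0]]
wrist_force: [17.9, -5.5, -3.5]
gripper_width: 0.0185
grasp_force: 25.3
```

Call:
{"fn": "step_arm", "kwargs": {
  "series": [
    [[0,0,0],[0,0,0]],
    [[0,0,0],[0,0,0]],
    [[0,0,0],[0,0,0]],
    [[0,0,0],[0,0,0]],
    [[0,0,-40],[0,0,0]],
    [[0,0,-40],[0,0,0]],
    [[0,0,-40],[0,0,0]],
    [[0,0,-40],[0,0,0]],
    [[0,0,-30],[0,0,0]],
    [[-15,20,0],[0,0,0]],
    [[-15,30,0],[0,0,0]],
    [[0,35,0],[0,0,0]]
  ],
  "jaw": -0.1
}}

```text
time: 23.48
eef_pos: [0.4681, -0.2816, 0.2469]
orientation: [[-1.0, 0.011, 0.001], [0.011, 1.0, -0.0], [-0.001, -0.0, -1.0]]
wrist_force: [0.9, -0.1, 0.2]
gripper_width: 0.0468
grasp_force: 0.0
```

Run:
```python
from h import *
f=grab_frame("wrist");f=grab_frame("wrist");f=grab_frame("wrist");cv2.imwrite("pics/w7.png",f["image"]);print(read_state()["eef_pos"])
```

```text
[ 0.4667274  -0.27938337  0.2476351 ]
```

Call:
{"fn": "step_arm", "kwargs": {
  "series": [
    [[0,38,0],[0,0,0]],
    [[0,38,0],[0,0,0]],
    [[0,38,0],[0,0,0]],
    [[0,38,0],[0,0,0]],
    [[0,38,0],[0,0,0]],
    [[0,38,0],[0,0,0]],
    [[0,38,0],[0,0,0]],
    [[0,38,0],[0,0,0]],
    [[0,38,0],[0,0,0]],
    [[0,38,0],[0,0,0]],
    [[0,38,0],[0,0,0]],
    [[0,38,0],[0,0,0]]
  ]
}}

```text
time: 24.63
eef_pos: [0.4708, 0.1758, 0.2472]
orientation: [[-1.0, 0.01, 0.0], [0.01, 1.0, -0.0], [-0.0, -0.0, -1.0]]
wrist_force: [1.5, -0.5, -0.2]
gripper_width: 0.0465
grasp_force: 0.0
```

Call:
{"fn": "step_arm", "kwargs": {
  "series": [
    [[10,38,0],[0,0,0]],
    [[10,38,0],[0,0,0]],
    [[10,20,0],[0,0,0]],
    [[0,0,0],[0,0,0]],
    [[0,0,0],[0,0,0]],
    [[0,0,0],[0,0,0]]
  ],
  "jaw": -0.41
}}

```text
time: 25.13
eef_pos: [0.442, 0.2703, 0.247]
orientation: [[-1.0, 0.009, -0.0], [0.009, 1.0, -0.001], [0.0, -0.001, -1.0]]
wrist_force: [0.7, 0.0, 0.1]
gripper_width: 0.0603
grasp_force: 0.0
```

Run:
```python
from h import *
f=grab_frame("wrist");save(f,"w8");s=read_state();print(s["eef_pos"],s["orientation"][0])
a=cv2.imread("pics/w7.png")[60:360,200:560]
b=f["image"][40:400,120:600]
cv2.imwrite("pics/w78.png",np.vstack([cv2.resize(a,None,fx=.7,fy=.7)[:, :].copy() if 0 else cv2.copyMakeBorder(cv2.resize(a,(276,230)),0,0,0,204,0),b]))
```

```text
[0.4421553  0.26992471 0.24708603] [-9.99950452e-01  9.95432677e-03 -6.99854537e-05]
```

View pics/w78.png

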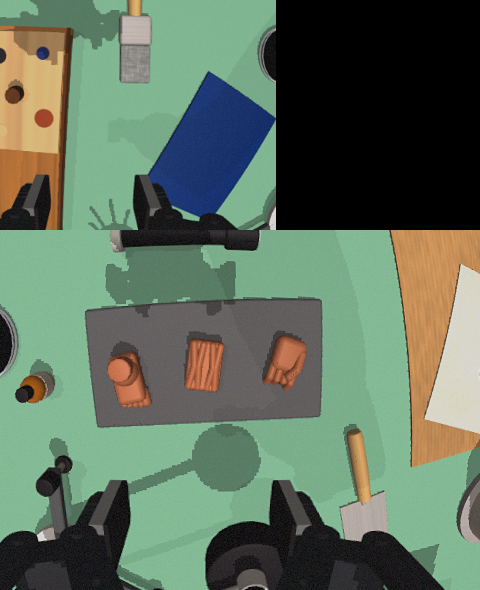

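```bash
cat > frags.py <<'E'
from h import *
import sys
z=float(sys.argv[1]) if len(sys.argv)>1 else .02
f=grab_frame("wrist")
hsv=cv2.cvtColor(f["image"],cv2.COLOR_BGR2HSV)
m=((hsv[...,0]<12)&(hsv[...,1]>110)&(hsv[...,2]>60)).astype(np.uint8);m=cv2.morphologyEx(m,cv2.MORPH_OPEN,np.ones((3,3)))
n,l,st,c=cv2.connectedComponentsWithStats(m)
for i in range(1,n):
    if st[i,4]>250:
        p=np.argwhere(l==i)[:,::-1]
        w=np.array([pix(f,*q,z,True)[:2] for q in p],np.float32)*1000
        (cx,cy),(a,b),t=cv2.minAreaRect(w)
        if a<b:a,b,t=b,a,t+90
        mm=w-w.mean(0);e,v=np.linalg.eigh(mm.T@mm);ang=np.degrees(np.arctan2(v[1,1],v[0,1]))
        if (b>70) or cx<300: continue
        print("px",c[i].round(),"ctr",round(cx),round(cy),"size",round(a),round(b),"longdir",round(t%180),"pca",round(ang%180))
E
python3 frags.py
```

```text
px [406. 171.] ctr 418 360 size 53 35 longdir 164 pca 161
px [324. 174.] ctr 420 275 size 52 35 longdir 173 pca 172
px [248. 190.] ctr 436 197 size 60 35 longdir 15 pca 18
```

Call:
{"fn": "step_arm", "kwargs": {
  "series": [
    [[4,-37,0],[0,0,0]],
    [[4,-37,20],[0,0,0]],
    [[0,0,30],[0,0,-0.103]],
    [[0,0,35],[0,0,-0.102]],
    [[0,0,35],[0,0,-0.102]],
    [[0,0,37],[0,0,0]],
    [[0,0,0],[0,0,0]],
    [[0,0,0],[0,0,0]],
    [[0,0,0],[0,0,0]]
  ]
}}

```text
time: 25.98
eef_pos: [0.4341, 0.1972, 0.0923]
orientation: [[-0.956, -0.292, 0.002], [-0.292, 0.956, 0.0], [-0.002, -0.0, -1.0]]
wrist_force: [1.1, 0.5, 0.7]
gripper_width: 0.0601
grasp_force: 0.0
```

```bash
python3 - <<'E'
from h import *
s=read_state();print(s["eef_pos"],s["orientation"])
f=grab_frame("wrist");cv2.imwrite("pics/w9.png",f["image"][100:400,100:540])
E
python3 frags.py .02
```

```text
[0.43414989 0.19716702 0.09227885] [[-9.56354081e-01 -2.92205555e-01  1.66867366e-03]
 [-2.92205355e-01  9.56355527e-01  3.68035970e-04]
 [-1.70338743e-03 -1.35622676e-04 -9.99998540e-01]]
px [319. 245.] ctr 434 198 size 59 31 longdir 11 pca 14
px [441. 260.] ctr 421 277 size 54 44 longdir 172 pca 178
px [536. 284.] ctr 419 361 size 54 47 longdir 163 pca 155
```

View pics/w9.png

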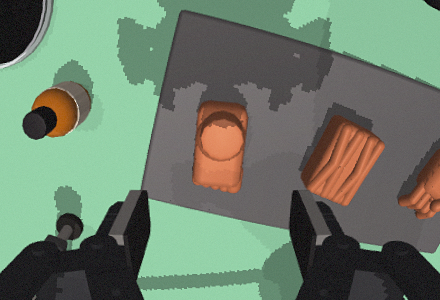

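Call:
{"fn": "step_arm", "kwargs": {
  "series": [
    [[0,0,30],[0,0,0.05]],
    [[0,0,30],[0,0,0]],
    [[0,0,15],[0,0,0]],
    [[0,0,5],[0,0,0]],
    [[0,0,0],[0,0,0]],
    [[0,0,0],[0,0,0]]
  ]
}}

```text
time: 26.58
eef_pos: [0.434, 0.1978, 0.0119]
orientation: [[-0.969, -0.246, 0.002], [-0.246, 0.969, 0.001], [-0.002, 0.0, -1.0]]
wrist_force: [0.0, -0.7, 0.3]
gripper_width: 0.06
grasp_force: 0.0
```

Call:
{"fn": "step_arm", "kwargs": {
  "series": [
    [[0,0,0],[0,0,0]],
    [[0,0,0],[0,0,0]],
    [[0,0,0],[0,0,0]],
    [[0,0,0],[0,0,0]],
    [[0,0,0],[0,0,0]],
    [[0,0,0],[0,0,0]]
  ],
  "jaw": 1,
  "force": 30
}}

```text
time: 27.08
eef_pos: [0.4338, 0.1977, 0.0119]
orientation: [[-0.969, -0.246, 0.002], [-0.246, 0.969, 0.001], [-0.003, 0.0, -1.0]]
wrist_force: [-0.6, -1.0, 7.8]
gripper_width: 0.0295
grasp_force: 29.1
```

Call:
{"fn": "step_arm", "kwargs": {
  "series": [
    [[0,0,-30],[0,0,0]],
    [[0,0,-40],[0,0,0]],
    [[0,0,-40],[0,0,0]],
    [[0,0,-20],[0,0,0.123]],
    [[0,0,0],[0,0,0.123]],
    [[0,0,0],[0,0,0.123]],
    [[0,0,0],[0,0,0.123]],
    [[0,0,0],[0,0,0.123]],
    [[0,0,0],[0,0,0.11]],
    [[0,0,0],[0,0,0]],
    [[0,0,0],[0,0,0]]
  ]
}}

```text
time: 28.0
eef_pos: [0.433, 0.1975, 0.1409]
orientation: [[-0.89, 0.456, 0.001], [0.456, 0.89, 0.0], [-0.0, 0.0, -1.0]]
wrist_force: [0.4, 0.6, -0.2]
gripper_width: 0.0299
grasp_force: 30.7
```

```bash
cat > go.py <<'E'
from h import *
import sys
x,y,a=map(float,sys.argv[1:4]) # target, tool long-axis angle deg (phi=180+a)
s=read_state();R=np.array(s["orientation"]);p=np.array(s["eef_pos"]);phi=np.degrees(np.arctan2(R[1,0],R[0,0]))
d=R.T@np.r_[x-p[0],y-p[1],0]*1000
print(p.round(4),"shift",d.round(1),"toolz turn",round(np.radians(((phi-180-a+180)%360)-180),3),"w",s["gripper_width"],s["grasp_force"])
E
python3 go.py .609 -.121 -27.5
```

```text
[0.433  0.1975 0.1409] shift [-3.019e+02 -2.032e+02  1.000e-01] toolz turn 0.007 w 0.029917632893871966 30.678783059120178
```

Call:
{"fn": "step_arm", "kwargs": {
  "series": [
    [[-30.2,-20.3,0],[0,0,0]],
    [[-30.2,-20.3,0],[0,0,0]],
    [[-30.2,-20.3,0],[0,0,0]],
    [[-30.2,-20.3,0],[0,0,0]],
    [[-30.2,-20.3,0],[0,0,0]],
    [[-30.2,-20.3,0],[0,0,0]],
    [[-30.2,-20.3,0],[0,0,0]],
    [[-30.2,-20.3,0],[0,0,0]],
    [[-30.2,-20.3,0],[0,0,0]],
    [[-30.2,-20.3,0],[0,0,0]],
    [[0,0,30],[0,0,0]],
    [[0,0,0],[0,0,0]]
  ]
}}

```text
time: 29.0
eef_pos: [0.607, -0.1231, 0.1061]
orientation: [[-0.889, 0.458, -0.005], [0.458, 0.889, 0.002], [0.005, -0.001, -1.0]]
wrist_force: [-0.9, 1.6, -1.6]
gripper_width: 0.029
grasp_force: 30.7
```

Call:
{"fn": "step_arm", "kwargs": {
  "series": [
    [[0,0,30],[0,0,0]],
    [[0,0,30],[0,0,0]],
    [[0,0,25],[0,0,0]],
    [[0,0,12],[0,0,0]],
    [[0,0,0],[0,0,0]],
    [[0,0,0],[0,0,0]]
  ]
}}

```text
time: 29.5
eef_pos: [0.6078, -0.1208, 0.014]
orientation: [[-0.89, 0.457, -0.001], [0.457, 0.89, 0.0], [0.001, -0.0, -1.0]]
wrist_force: [1.3, 0.2, -0.6]
gripper_width: 0.0293
grasp_force: 30.7
```

Call:
{"fn": "step_arm", "kwargs": {
  "series": [
    [[0,0,4],[0,0,0]],
    [[0,0,0],[0,0,0]]
  ]
}}

```text
time: 29.67
eef_pos: [0.6087, -0.1214, 0.0106]
orientation: [[-0.889, 0.458, 0.002], [0.458, 0.889, -0.001], [-0.002, 0.0, -1.0]]
wrist_force: [-0.3, -0.1, -0.5]
gripper_width: 0.0294
grasp_force: 30.7
```

Call:
{"fn": "step_arm", "kwargs": {
  "series": [
    [[0,0,0],[0,0,0]],
    [[0,0,0],[0,0,0]],
    [[0,0,0],[0,0,0]],
    [[0,0,0],[0,0,0]],
    [[0,0,-30],[0,0,0]],
    [[0,0,-40],[0,0,0]],
    [[0,0,-40],[0,0,0]],
    [[0,0,-30],[0,0,0]],
    [[0,0,0],[0,0,0]],
    [[0,0,0],[0,0,0]]
  ],
  "jaw": -0.18
}}

```text
time: 30.5
eef_pos: [0.609, -0.1218, 0.1519]
orientation: [[-0.888, 0.459, 0.004], [0.459, 0.888, -0.001], [-0.004, 0.001, -1.0]]
wrist_force: [-0.7, -0.8, -1.0]
gripper_width: 0.0502
grasp_force: 0.0
```

```bash
python3 frags.py .016;python3 go.py .420 .276 -8
```

```text
px [320. 219.] ctr 609 -121 size 58 31 longdir 152 pca 153
px [ 26. 212.] ctr 467 -372 size 27 25 longdir 137 pca 135
[ 0.6081 -0.1215  0.15  ] shift [349.6 266.9  -0.4] toolz turn -0.337 w 0.050536394490487045 0.0
```

Call:
{"fn": "step_arm", "kwargs": {
  "series": [
    [[31.8,24.3,0],[0,0,0]],
    [[31.8,24.3,0],[0,0,0]],
    [[31.8,24.3,0],[0,0,0]],
    [[31.8,24.3,0],[0,0,0]],
    [[31.8,24.3,0],[0,0,0]],
    [[31.8,24.3,0],[0,0,0]],
    [[31.8,24.3,0],[0,0,0]],
    [[31.8,24.3,0],[0,0,0]],
    [[31.8,24.3,0],[0,0,0]],
    [[31.8,24.3,0],[0,0,0]],
    [[31.6,23.9,0],[0,0,0]],
    [[0,0,0],[0,0,-0.112]]
  ],
  "jaw": -0.41
}}

```text
time: 31.55
eef_pos: [0.416, 0.2806, 0.1481]
orientation: [[-0.934, 0.358, -0.003], [0.358, 0.934, 0.0], [0.003, -0.001, -1.0]]
wrist_force: [-0.1, -0.4, 0.3]
gripper_width: 0.06
grasp_force: 0.0
```

Call:
{"fn": "step_arm", "kwargs": {
  "series": [
    [[0,0,15],[0,0,-0.113]],
    [[0,0,30],[0,0,-0.112]],
    [[0,0,15],[0,0,0]],
    [[0,0,0],[0,0,0]],
    [[0,0,0],[0,0,0]]
  ]
}}

```text
time: 31.97
eef_pos: [0.419, 0.2757, 0.0883]
orientation: [[-0.99, 0.14, -0.003], [0.14, 0.99, -0.001], [0.003, -0.002, -1.0]]
wrist_force: [0.8, -0.4, 0.9]
gripper_width: 0.0603
grasp_force: 0.0
```

```bash
python3 frags.py .028;python3 go.py .420 .276 -8
```

```text
px [451. 227.] ctr 415 358 size 51 37 longdir 163 pca 163
px [318. 252.] ctr 418 275 size 54 34 longdir 172 pca 172
px [ 16. 432.] ctr 601 -109 size 110 44 longdir 127 pca 123
[0.4198 0.2759 0.0893] shift [-0.2  0.1 -0. ] toolz turn -0.001 w 0.060200912756701815 0.0
```

Call:
{"fn": "step_arm", "kwargs": {
  "series": [
    [[2,-1,30],[0,0,0]],
    [[0,0,30],[0,0,0]],
    [[0,0,13],[0,0,0]],
    [[0,0,4],[0,0,0]],
    [[0,0,0],[0,0,0]],
    [[0,0,0],[0,0,0]]
  ]
}}

```text
time: 32.52
eef_pos: [0.4187, 0.2757, 0.0137]
orientation: [[-0.99, 0.14, 0.001], [0.14, 0.99, 0.001], [-0.001, 0.001, -1.0]]
wrist_force: [0.6, 0.2, -0.2]
gripper_width: 0.0605
grasp_force: 0.0
```

Call:
{"fn": "step_arm", "kwargs": {
  "series": [
    [[0,0,0],[0,0,0]],
    [[0,0,0],[0,0,0]],
    [[0,0,0],[0,0,0]],
    [[0,0,0],[0,0,0]],
    [[0,0,0],[0,0,0]],
    [[0,0,0],[0,0,0]]
  ],
  "jaw": 1
}}

```text
time: 33.02
eef_pos: [0.4186, 0.2757, 0.0138]
orientation: [[-0.99, 0.139, 0.002], [0.139, 0.99, 0.001], [-0.002, 0.001, -1.0]]
wrist_force: [0.6, 0.3, 6.3]
gripper_width: 0.0334
grasp_force: 29.6
```

Call:
{"fn": "step_arm", "kwargs": {
  "series": [
    [[0,0,-30],[0,0,0]],
    [[0,0,-40],[0,0,0]],
    [[0,0,-40],[0,0,0]],
    [[0,0,-20],[0,0,0.112]],
    [[0,0,0],[0,0,0.113]],
    [[0,0,0],[0,0,0.112]],
    [[0,0,0],[0,0,0]],
    [[0,0,0],[0,0,0]],
    [[0,0,0],[0,0,0]]
  ]
}}

```text
time: 33.77
eef_pos: [0.4177, 0.2753, 0.1425]
orientation: [[-0.89, 0.456, -0.0], [0.456, 0.89, -0.0], [0.0, -0.0, -1.0]]
wrist_force: [0.3, -0.5, -1.2]
gripper_width: 0.0334
grasp_force: 31.0
```

```bash
python3 go.py .547 -.089 -27.5
```

```text
[0.4177 0.2753 0.1425] shift [-281.1 -265.4   -0. ] toolz turn 0.007 w 0.033376067664844085 30.967217087745667
```

Call:
{"fn": "step_arm", "kwargs": {
  "series": [
    [[-28.1,-26.5,0],[0,0,0]],
    [[-28.1,-26.5,0],[0,0,0]],
    [[-28.1,-26.5,0],[0,0,0]],
    [[-28.1,-26.5,0],[0,0,0]],
    [[-28.1,-26.5,0],[0,0,0]],
    [[-28.1,-26.5,0],[0,0,0]],
    [[-28.1,-26.5,0],[0,0,0]],
    [[-28.1,-26.5,0],[0,0,0]],
    [[-28.1,-26.5,0],[0,0,0]],
    [[-28.1,-26.5,0],[0,0,0]],
    [[0,0,30],[0,0,0]],
    [[0,0,0],[0,0,0]]
  ]
}}

```text
time: 34.77
eef_pos: [0.5445, -0.0907, 0.1083]
orientation: [[-0.888, 0.46, -0.006], [0.46, 0.888, 0.002], [0.006, -0.001, -1.0]]
wrist_force: [-0.6, 1.0, -2.3]
gripper_width: 0.0332
grasp_force: 30.9
```

Call:
{"fn": "step_arm", "kwargs": {
  "series": [
    [[0,0,30],[0,0,0]],
    [[0,0,30],[0,0,0]],
    [[0,0,25],[0,0,0]],
    [[0,0,11],[0,0,0]],
    [[0,0,3],[0,0,0]],
    [[0,0,0],[0,0,0]],
    [[0,0,0],[0,0,0]]
  ]
}}

```text
time: 35.35
eef_pos: [0.5464, -0.0887, 0.0146]
orientation: [[-0.889, 0.458, 0.001], [0.458, 0.889, -0.0], [-0.001, 0.0, -1.0]]
wrist_force: [0.5, 0.3, -0.3]
gripper_width: 0.0334
grasp_force: 30.9
```

Hand next: (0.416, 0.359), −17°.

Call:
{"fn": "step_arm", "kwargs": {
  "series": [
    [[0,0,3],[0,0,0]],
    [[0,0,0],[0,0,0]]
  ]
}}

```text
time: 35.52
eef_pos: [0.5464, -0.089, 0.0113]
orientation: [[-0.889, 0.458, 0.001], [0.458, 0.889, -0.0], [-0.001, 0.0, -1.0]]
wrist_force: [-0.3, -0.7, -1.1]
gripper_width: 0.0334
grasp_force: 30.9
```

Call:
{"fn": "step_arm", "kwargs": {
  "series": [
    [[0,0,0],[0,0,0]],
    [[0,0,0],[0,0,0]],
    [[0,0,0],[0,0,0]],
    [[0,0,0],[0,0,0]],
    [[0,0,-30],[0,0,0]],
    [[0,0,-40],[0,0,0]],
    [[0,0,-40],[0,0,0]],
    [[0,0,-30],[0,0,0]],
    [[0,0,0],[0,0,0]],
    [[0,0,0],[0,0,0]]
  ],
  "jaw": -0.18
}}

```text
time: 36.35
eef_pos: [0.5468, -0.0893, 0.1525]
orientation: [[-0.888, 0.459, 0.004], [0.459, 0.888, -0.001], [-0.004, 0.001, -1.0]]
wrist_force: [0.1, -0.1, -0.8]
gripper_width: 0.0506
grasp_force: 0.0
```

```bash
python3 frags.py .018;python3 go.py .416 .359 -17
```

```text
px [319. 220.] ctr 548 -89 size 54 34 longdir 153 pca 152
px [320. 297.] ctr 608 -120 size 58 30 longdir 152 pca 153
px [ 43. 286.] ctr 476 -375 size 26 25 longdir 20 pca 32
[ 0.5459 -0.0891  0.1509] shift [ 3.211e+02  3.385e+02 -3.000e-01] toolz turn -0.18 w 0.050314564751381796 0.0
```

Call:
{"fn": "step_arm", "kwargs": {
  "series": [
    [[26.75,28.2,0],[0,0,0]],
    [[26.75,28.2,0],[0,0,0]],
    [[26.75,28.2,0],[0,0,0]],
    [[26.75,28.2,0],[0,0,0]],
    [[26.75,28.2,0],[0,0,0]],
    [[26.75,28.2,0],[0,0,0]],
    [[26.75,28.2,0],[0,0,0]],
    [[26.75,28.2,0],[0,0,0]],
    [[26.75,28.2,0],[0,0,0]],
    [[26.75,28.2,0],[0,0,0]],
    [[26.75,28.2,0],[0,0,0]],
    [[26.75,28.2,0],[0,0,0]]
  ],
  "jaw": -0.41
}}

```text
time: 37.4
eef_pos: [0.4144, 0.3603, 0.1489]
orientation: [[-0.888, 0.459, -0.002], [0.459, 0.888, -0.001], [0.001, -0.002, -1.0]]
wrist_force: [0.6, -0.0, 0.0]
gripper_width: 0.0603
grasp_force: 0.0
```

Call:
{"fn": "step_arm", "kwargs": {
  "series": [
    [[0,0,15],[0,0,-0.09]],
    [[0,0,30],[0,0,-0.09]],
    [[0,0,15],[0,0,0]],
    [[0,0,0],[0,0,0]],
    [[0,0,0],[0,0,0]]
  ]
}}

```text
time: 37.82
eef_pos: [0.4151, 0.3584, 0.0891]
orientation: [[-0.956, 0.293, -0.003], [0.293, 0.956, -0.002], [0.002, -0.003, -1.0]]
wrist_force: [0.7, 0.2, 0.3]
gripper_width: 0.0605
grasp_force: 0.0
```

```bash
python3 frags.py .024;python3 go.py .416 .359 -17
```

```text
px [320. 250.] ctr 415 360 size 52 32 longdir 163 pca 163
px [ 14. 444.] ctr 573 -108 size 184 49 longdir 133 pca 133
[0.4159 0.3587 0.0903] shift [-0.1  0.3 -0. ] toolz turn -0.001 w 0.06002181618979385 0.0
```

Call:
{"fn": "step_arm", "kwargs": {
  "series": [
    [[6,0,30],[0,0,0]],
    [[0,0,30],[0,0,0]],
    [[0,0,14],[0,0,0]],
    [[0,0,4],[0,0,0]],
    [[0,0,0],[0,0,0]],
    [[0,0,0],[0,0,0]]
  ]
}}

```text
time: 38.37
eef_pos: [0.4112, 0.3611, 0.0138]
orientation: [[-0.956, 0.293, 0.001], [0.293, 0.956, 0.001], [-0.001, 0.001, -1.0]]
wrist_force: [-0.0, 0.2, 0.1]
gripper_width: 0.0602
grasp_force: 0.0
```

Call:
{"fn": "step_arm", "kwargs": {
  "series": [
    [[0,0,0],[0,0,0]],
    [[0,0,0],[0,0,0]],
    [[0,0,0],[0,0,0]],
    [[0,0,0],[0,0,0]],
    [[0,0,0],[0,0,0]],
    [[0,0,0],[0,0,0]]
  ],
  "jaw": 1
}}

```text
time: 38.87
eef_pos: [0.411, 0.3611, 0.0139]
orientation: [[-0.956, 0.293, 0.002], [0.293, 0.956, 0.001], [-0.002, 0.002, -1.0]]
wrist_force: [-1.2, -0.9, 6.2]
gripper_width: 0.0311
grasp_force: 29.8
```

Call:
{"fn": "step_arm", "kwargs": {
  "series": [
    [[0,0,-30],[0,0,0]],
    [[0,0,-40],[0,0,0]],
    [[0,0,-40],[0,0,0]],
    [[0,0,-20],[0,0,0.09]],
    [[0,0,0],[0,0,0.09]],
    [[0,0,0],[0,0,0]],
    [[0,0,0],[0,0,0]],
    [[0,0,0],[0,0,0]]
  ]
}}

```text
time: 39.53
eef_pos: [0.4098, 0.3604, 0.1419]
orientation: [[-0.89, 0.456, -0.001], [0.456, 0.89, -0.001], [0.001, -0.001, -1.0]]
wrist_force: [-0.2, 0.1, -1.0]
gripper_width: 0.0312
grasp_force: 30.5
```

```bash
python3 go.py .480 -.054 -27.5
```

```text
[0.4098 0.3604 0.1419] shift [-2.516e+02 -3.367e+02  2.000e-01] toolz turn 0.006 w 0.031220144160709805 30.462564826011658
```

Call:
{"fn": "step_arm", "kwargs": {
  "series": [
    [[-21,-28.06,0],[0,0,0]],
    [[-21,-28.06,0],[0,0,0]],
    [[-21,-28.06,0],[0,0,0]],
    [[-21,-28.06,0],[0,0,0]],
    [[-21,-28.06,0],[0,0,0]],
    [[-21,-28.06,0],[0,0,0]],
    [[-21,-28.06,0],[0,0,0]],
    [[-21,-28.06,0],[0,0,0]],
    [[-21,-28.06,0],[0,0,0]],
    [[-21,-28.06,0],[0,0,0]],
    [[-21,-28.06,0],[0,0,0]],
    [[-21,-28.06,0],[0,0,0]]
  ]
}}

```text
time: 40.53
eef_pos: [0.4791, -0.0558, 0.1417]
orientation: [[-0.89, 0.457, -0.002], [0.457, 0.89, 0.001], [0.002, -0.0, -1.0]]
wrist_force: [1.0, -0.2, -0.3]
gripper_width: 0.031
grasp_force: 30.5
```

Call:
{"fn": "step_arm", "kwargs": {
  "series": [
    [[0,0,0],[0,0,0]],
    [[0,0,30],[0,0,0]],
    [[0,0,30],[0,0,0]],
    [[0,0,30],[0,0,0]],
    [[0,0,25],[0,0,0]],
    [[0,0,11],[0,0,0]],
    [[0,0,3],[0,0,0]],
    [[0,0,0],[0,0,0]],
    [[0,0,0],[0,0,0]]
  ]
}}

```text
time: 41.28
eef_pos: [0.4795, -0.0539, 0.0134]
orientation: [[-0.889, 0.458, -0.001], [0.458, 0.889, 0.0], [0.001, -0.0, -1.0]]
wrist_force: [0.5, 0.2, 0.4]
gripper_width: 0.0311
grasp_force: 30.5
```

Call:
{"fn": "step_arm", "kwargs": {
  "series": [
    [[0,0,2],[0,0,0]],
    [[0,0,0],[0,0,0]]
  ]
}}

```text
time: 41.45
eef_pos: [0.4799, -0.0541, 0.0118]
orientation: [[-0.889, 0.458, 0.001], [0.458, 0.889, -0.0], [-0.001, 0.0, -1.0]]
wrist_force: [-0.3, 0.3, -0.9]
gripper_width: 0.0313
grasp_force: 30.5
```

Call:
{"fn": "step_arm", "kwargs": {
  "series": [
    [[0,0,0],[0,0,0]],
    [[0,0,0],[0,0,0]],
    [[0,0,0],[0,0,0]],
    [[0,0,0],[0,0,0]],
    [[0,0,-30],[0,0,0]],
    [[0,0,-40],[0,0,0]],
    [[0,0,-40],[0,0,0]],
    [[0,0,-40],[0,0,0]],
    [[0,0,-40],[0,0,0]],
    [[0,0,-40],[0,0,0]],
    [[0,0,0],[0,0,0]],
    [[0,0,0],[0,0,0]]
  ],
  "jaw": -0.18
}}

```text
time: 42.45
eef_pos: [0.4805, -0.0544, 0.2438]
orientation: [[-0.888, 0.459, 0.005], [0.459, 0.888, -0.001], [-0.005, 0.001, -1.0]]
wrist_force: [0.6, -0.1, -1.1]
gripper_width: 0.0501
grasp_force: 0.0
```

```bash
python3 frags.py .016;python3 go.py .5755 .309 0
python3 - <<'E'
from h import *
f=grab_frame("wrist");g=grab_frame("side");f2=grab_frame("scene")
a=cv2.resize(f["image"],(420,315));b=g["image"][130:370,190:400];c=f2["image"][190:360,140:480]
c=cv2.resize(c,(420,210))
b=cv2.resize(b,(360,411))
o=np.zeros((530,790,3),np.uint8);o[:315,:420]=a;o[315:525,:420]=c;o[:411,425:785]=b
cv2.imwrite("pics/mid.png",o)
E
```

```text
px [319. 200.] ctr 486 -56 size 52 32 longdir 152 pca 149
px [318. 264.] ctr 549 -90 size 55 34 longdir 153 pca 152
px [319. 318.] ctr 608 -120 size 58 30 longdir 152 pca 152
[ 0.4798 -0.0542  0.242 ] shift [ 81.6 366.6  -0. ] toolz turn -0.477 w 0.050805351858856235 0.0
```

View pics/mid.png

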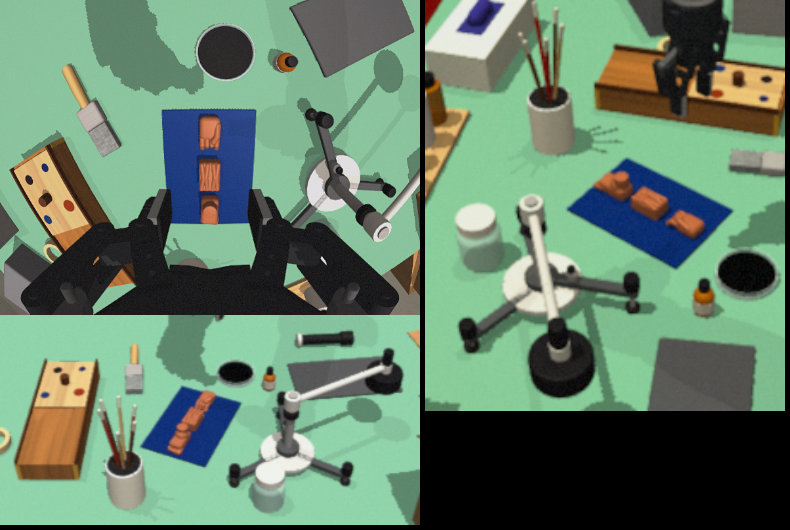

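Call:
{"fn": "step_arm", "kwargs": {
  "series": [
    [[8.2,36.7,0],[0,0,0]],
    [[8.2,36.7,0],[0,0,0]],
    [[8.2,36.7,0],[0,0,0]],
    [[8.2,36.7,0],[0,0,0]],
    [[8.2,36.7,0],[0,0,0]],
    [[8.2,36.7,0],[0,0,0]],
    [[8.2,36.7,0],[0,0,0]],
    [[8.2,36.7,0],[0,0,0]],
    [[8.2,36.7,0],[0,0,0]],
    [[8,36.5,0],[0,0,0]],
    [[0,0,0],[0,0,0.117]],
    [[0,0,0],[0,0,0.117]]
  ],
  "jaw": -0.1
}}

```text
time: 43.65
eef_pos: [0.5749, 0.3115, 0.2386]
orientation: [[-0.757, 0.654, -0.004], [0.654, 0.757, -0.001], [0.002, -0.004, -1.0]]
wrist_force: [0.5, -1.0, -0.1]
gripper_width: 0.0467
grasp_force: 0.0
```

Call:
{"fn": "step_arm", "kwargs": {
  "series": [
    [[0,0,0],[0,0,0.117]],
    [[0,0,0],[0,0,0.117]],
    [[0,0,0],[0,0,0.117]],
    [[0,0,0],[0,0,0.117]],
    [[0,0,0],[0,0,0]],
    [[0,0,0],[0,0,0]],
    [[0,0,0],[0,0,0]]
  ]
}}

```text
time: 44.23
eef_pos: [0.5751, 0.3092, 0.2407]
orientation: [[-0.386, 0.923, -0.001], [0.923, 0.386, -0.0], [0.0, -0.001, -1.0]]
wrist_force: [-0.1, 0.4, -0.2]
gripper_width: 0.0469
grasp_force: 0.0
```

```bash
python3 go.py .5755 .309 -67.5
python3 - <<'E'
from h import *
f=grab_frame("wrist");cv2.imwrite("pics/w10.png",f["image"][180:480,120:540])
print(proj(f,np.array([.5755,.309,.207]),True)-[120,180])
E
```

```text
[0.5751 0.3092 0.2407] shift [-0.4  0.3 -0. ] toolz turn 0.003 w 0.04688788643945463 0.0
[200.14028659  94.46217555]
```

View pics/w10.png

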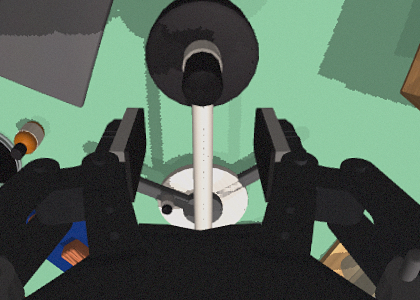

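Call:
{"fn": "step_arm", "kwargs": {
  "series": [
    [[4,1,20],[0,0,0]],
    [[0,0,25],[0,0,0]],
    [[0,0,14],[0,0,0]],
    [[0,0,0],[0,0,0]],
    [[0,0,0],[0,0,0]]
  ]
}}

```text
time: 44.7
eef_pos: [0.5744, 0.3133, 0.1822]
orientation: [[-0.383, 0.924, -0.001], [0.924, 0.383, -0.001], [0.0, -0.001, -1.0]]
wrist_force: [-0.7, 0.1, 1.6]
gripper_width: 0.047
grasp_force: 0.0
```

Call:
{"fn": "step_arm", "kwargs": {
  "series": [
    [[0,0,0],[0,0,0]],
    [[0,0,0],[0,0,0]],
    [[0,0,0],[0,0,0]],
    [[0,0,0],[0,0,0]],
    [[0,0,0],[0,0,0]],
    [[0,0,0],[0,0,0]]
  ],
  "jaw": 0.4
}}

```text
time: 45.2
eef_pos: [0.5748, 0.3134, 0.1828]
orientation: [[-0.382, 0.924, 0.0], [0.924, 0.382, 0.0], [-0.0, 0.0, -1.0]]
wrist_force: [0.4, 0.0, -0.4]
gripper_width: 0.0258
grasp_force: 0.0
```

Call:
{"fn": "step_arm", "kwargs": {
  "series": [
    [[-0.7,-18.4,0],[0,0,-0.08]],
    [[-0.7,-18.4,0],[0,0,-0.08]],
    [[-0.7,-18.4,0],[0,0,-0.08]],
    [[-0.7,-18.4,0],[0,0,-0.08]],
    [[-0.7,-18.4,0],[0,0,-0.08]],
    [[-0.7,-18.4,0],[0,0,-0.08]],
    [[0,0,0],[0,0,0]]
  ]
}}

```text
time: 45.78
eef_pos: [0.4842, 0.2473, 0.1831]
orientation: [[-0.768, 0.64, -0.0], [0.64, 0.768, -0.001], [-0.0, -0.001, -1.0]]
wrist_force: [-2.8, -0.9, -0.2]
gripper_width: 0.0257
grasp_force: 1.1
```

```bash
cat > arc.py <<'E'
from h import *
s=read_state();p=np.array(s["eef_pos"]);C=np.array([.6625,.0985]);d=p[:2]-C;R=s["orientation"]
print(p,"r",np.hypot(*d),"ang",np.degrees(np.arctan2(d[1],d[0]))%360,"phi",np.degrees(np.arctan2(R[1][0],R[0][0]))%360,s["wrist_force"],s["grasp_force"])
f=grab_frame("wrist")
# blob of knob top: dark near expected place
print("pred knob px",proj(f,np.r_[p[:2],.207],True))
for n in("scene","side"):
    g=grab_frame(n);print(n,proj(g,np.r_[p[:2],.207]).round(1))
E
python3 arc.py
```

```text
[0.48420295 0.24727839 0.18307505] r 0.23221723815533457 ang 140.15699106884432 phi 140.1867228476927 [-2.8146654  -0.89021165 -0.21649172] 1.138792522251606
pred knob px [318.68373414 334.65506279]
scene [422.1 198.2]
side [320.3 299.8]
```

Call:
{"fn": "step_arm", "kwargs": {
  "series": [
    [[-0.7,-18.4,0],[0,0,-0.08]],
    [[-0.7,-18.4,0],[0,0,-0.08]],
    [[-0.7,-18.4,0],[0,0,-0.08]],
    [[-0.7,-18.4,0],[0,0,-0.08]],
    [[-0.7,-18.4,0],[0,0,-0.08]],
    [[-0.7,-18.4,0],[0,0,-0.08]],
    [[-0.7,-18.4,0],[0,0,-0.08]],
    [[-0.7,-18.4,0],[0,0,-0.08]],
    [[-0.7,-18.4,0],[0,0,-0.08]],
    [[-0.7,-18.4,0],[0,0,-0.08]],
    [[-0.7,-18.4,0],[0,0,-0.08]],
    [[0,0,0],[0,0,0]]
  ]
}}

```text
time: 46.93
eef_pos: [0.437, 0.0574, 0.1825]
orientation: [[-0.983, -0.182, 0.001], [-0.182, 0.983, -0.001], [-0.0, -0.001, -1.0]]
wrist_force: [1.7, -2.6, -0.3]
gripper_width: 0.0256
grasp_force: 1.2
```

```bash
python3 arc.py
```

```text
[0.43704696 0.05744177 0.18253733] r 0.22916119577888916 ang 190.32127063377513 phi 190.48215540547258 [ 1.74360064 -2.63149114 -0.28838247] 1.1530908197164536
pred knob px [317.6320218  334.35665119]
scene [348.1 190.9]
side [357.  237.5]
```

Call:
{"fn": "step_arm", "kwargs": {
  "series": [
    [[-0.7,-18.4,0],[0,0,-0.08]],
    [[-0.7,-18.4,0],[0,0,-0.08]],
    [[-0.7,-18.4,0],[0,0,-0.08]],
    [[-0.7,-18.4,0],[0,0,-0.08]],
    [[-0.7,-18.4,0],[0,0,-0.08]],
    [[-0.7,-18.4,0],[0,0,-0.08]],
    [[-0.7,-18.4,0],[0,0,-0.08]],
    [[-0.7,-18.4,0],[0,0,-0.08]],
    [[-0.7,-18.4,0],[0,0,-0.08]],
    [[-0.6,-13,0],[0,0,-0.06]],
    [[-0.4,-8,0],[0,0,-0.04]],
    [[0,0,0],[0,0,0]]
  ]
}}

```text
time: 48.08
eef_pos: [0.5378, -0.0915, 0.1819]
orientation: [[-0.539, -0.842, -0.0], [-0.842, 0.539, 0.0], [-0.0, 0.0, -1.0]]
wrist_force: [-1.2, -0.4, -0.6]
gripper_width: 0.0259
grasp_force: 0.0
```

```bash
python3 arc.py
```

```text
[ 0.53776088 -0.09149706  0.18185951] r 0.2272855735453358 ang 236.7138260863207 phi 237.40183793386802 [-1.18325955 -0.444813   -0.60668896] 0.0
pred knob px [317.92520822 334.04168265]
scene [294.1 217. ]
side [323.5 191.8]
```

Call:
{"fn": "step_arm", "kwargs": {
  "series": [
    [[0,0,0],[0,0,0]],
    [[0,0,0],[0,0,0]],
    [[0,0,0],[0,0,0]],
    [[0,0,-20],[0,0,0]],
    [[0,0,-40],[0,0,0]],
    [[0,0,-40],[0,0,0]],
    [[0,0,-30],[0,0,0]],
    [[0,0,0],[0,0,0]],
    [[0,0,0],[0,0,0]],
    [[0,0,0],[0,0,0]]
  ],
  "jaw": 0.1
}}

```text
time: 49.07
eef_pos: [0.536, -0.0915, 0.3121]
orientation: [[-0.54, -0.842, -0.0], [-0.842, 0.54, 0.0], [0.0, 0.0, -1.0]]
wrist_force: [-0.3, -0.3, -0.1]
gripper_width: 0.0382
grasp_force: 0.0
```

Run:
```python
from h import *
f=grab_frame("wrist");g=grab_frame("side");f2=grab_frame("scene")
a=cv2.resize(f["image"],(420,315));b=g["image"][130:370,190:400];c=f2["image"][190:360,140:480]
c=cv2.resize(c,(420,210));b=cv2.resize(b,(360,411))
o=np.zeros((530,790,3),np.uint8);o[:315,:420]=a;o[315:525,:420]=c;o[:411,425:785]=b
cv2.imwrite("pics/end.png",o)
k=np.array([.538,-.0915,.207]);print(proj(f,k,True)*.65625,(proj(f2,k)-[140,190])*1.235+[0,315],(proj(g,k)-[190,130])*1.714+[425,0])
```

```text
[207.40080412 152.42021357] [190.29438238 348.46583486] [653.65077805 105.97654091]
```

View pics/end.png

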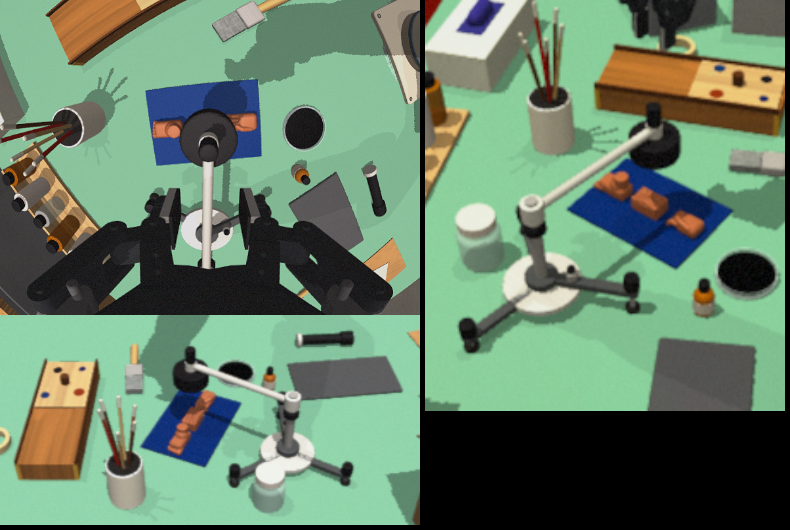

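```bash
python3 -c "
from bench import *
print(finish_job())"
```

```text
the job is handed in; nothing more can be done
None
```

I handed the job in at about 49 s of robot time, and the verdict was not shown to me. By the last pictures and force readings, the leg is out against its end stop, both tins are in the box with the cover shut, the three fragments lie apart on the plate, and the lamp is about 1 cm from over the plate's centre.

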